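Hang the work light over the carving bench and prove the hook holds

TASK

Lift the work light out of its parking bay by its body, stand it upright on the middle of the cutting mat and let go of it; then swing its folded carrying bail up until it clicks over and stands at its stop. Take the light by the tab on the bail, hang the bail on the sprung hook (its height on the post is only roughly known), and before letting go tug it down gently and steadily, with about 8 newtons beyond its own weight for half a second, to be sure it is held; then let go and leave it hanging still. Leave the carved leaf and the jar beyond the mat where they are.

Things in the scene. Friction and masses are not known exactly. Their poses are not given: they have to be found in the camera images.
- light_mid (a point): Centre of the work light's grey plastic block: 110 mm long (its x), 60 wide (its y), 50 high (its z); whole light 0.47 to 0.72 kg, centre of mass near here; white lens on its -x end (towards the robot at yaw 0). Its sides are clear to grip across the 60 mm; in the bay only the part 10 to 55 mm on the -x side of this point can be reached from above.
- bail (a joint): Bail: a U of 8 mm steel bar hinged on the block. Hinge axis along the light's y, 33 mm above light_mid. 0 = folded level, pointing to the light's +x past its rear end; 1.571 = upright at its stop. Stays where it is left (friction 0.011 N m); a spring detent resists from about 0.9 to 1.27 rad (up to 0.05 N m), then clicks over and pushes it on to the stop.
- tab_mid (a point): Centre of the black grip tab at the bail's end, 81 mm from the hinge; x points away from the hinge, y along the crossbar. The tab spans 64 to 98 mm from the hinge, is 14 mm wide (y) and 10 mm thick. Pinch it across the 14 mm near its outer end, so that the fingertips stay clear of the crossbar (which reaches to 66 mm from the hinge).
- bar_mid (a point): Middle of the bail's crossbar, on its centre line, 62 mm from the hinge; 8 mm thick, 48 mm long; this bar hangs on the hook. With the bail upright the opening beneath it is 40 mm wide (y) and 54 mm high, down to the hinge axle.
- hook_seat (a point): Nominal place of the bar's centre when hung, 208 mm above the table; the hook is clamped by hand, so the true seat is up to 8 mm higher or lower: feel for it. 8 mm round prong, along the stand's -x from the post. From the true seat: upturned tip 16 mm to -x, top 6 mm up; shank from 16 mm to +x, top 8 mm up; post 100 mm to +x, ends 39 mm above this point. Sprung: sinks 0.2 mm per N, 8 at most.
- stand: The hook's fixed stand; origin on the table under hook_seat, x from the hook's tip to the post; foot plate 12 mm thick from x = -30 to 140 mm, 100 mm wide.
- light: The whole work light with its bail; origin at the centre of the block's underside, axes as light_mid.
- bay: Plywood bay where the light stands at first. Origin on the table near the light's centre, x from open front to back wall. Floor 6 mm; front lip at x = -67 to -61 mm, 14 mm high; roof over x = 30 to 124 mm, underside 96, top 104 mm up; side walls from x = 64 mm back. The bail under the roof cannot be raised there: lift the light 13 mm (20 at most), draw it 90 mm to -x, then up.
- mat: Grey-green cutting mat, fixed, 200 mm (x) by 180 mm (y), 3 mm thick; origin at the centre of its underside.
- wax: Bystander: glass jar, 52 mm wide, 50 mm high.
- leaf: Bystander: leaf carved in dark wood, lying, 140 by 85 by 14 mm.
There are look-alikes about, which are no part of the job. What is shaped like the light but green is not meant.

How it is judged:
By the outcome, as a careful person would: the job done as asked, in the order asked, and still so for the second after the job is handed in, with the robot touching nothing.
It also fails if it takes over 72 s, if anything falls off the work surface, if the arm or the gripper's body presses on something with over 40 N, if the wrist force passes 120 N, or if a joint passes its speed limit or range.

ROBOT

A 6-joint arm with a two-finger parallel gripper is mounted at the origin on the work surface. World frame = base frame: x ahead of the robot, y to its left, z up, the work surface at z = 0. Lengths are in m, angles in rad, forces in N, time in s.
With the tool pointing down it reaches from about 0.3 to 0.775 m from the base axis. Payload 14.6 kg.
Tool frame: the origin (TCP) lies between the finger pads; the fingertips stand 8 mm ahead of it and the grasp point (between the pads) lies 11 mm behind it (ctrl.tip_reach is the distance from the TCP to the fingertips, in m); y points along the fingers, z is the direction in which the jaws open and shut, and the axes are right-handed (so a half turn about y gives the same grasp; the last joint's range is limited). The gripper opens to 94 mm and grips with 3 to 60 N. Pads are 16 mm wide; open, the fingers measure 119 mm over their backs; the gripper's body (75 mm by 177 mm) begins 78 mm behind the grasp point.
Start: joints at [1.232, 0.3, 1.521, -0, 1.321, -0.067], TCP at [0.148, 0.53, 0.213] pointing down, gripper open.
Joint ranges: [-3.03, 3.03], [-0.79, 2.21], [0.23, 2.52], [-1.04, 4.18], [0, 3.07], [-2.55, 2.55]. Speed limits (rad/s): [2.22, 2.22, 2.57, 3.14, 3.14, 3.14].

INTERFACE

Orientations are given as [roll, pitch, yaw] about the fixed x, y, z axes, in that order (R = Rz(yaw) Ry(pitch) Rx(roll)).
In Python, from station import ctrl gives the robot as it stands.
- The arm moves only by the tool play_rows, never from a script. Its arguments are lists of equal length, an entry for each row: "twist": the turn, a rotation vector about the world's x, y, z as a fraction of full scale, a list of three; "travel": the shift along the world's x, y, z as a fraction of full scale, a list of three; "grip": the gripper's target within -1 to 1 (shut at 1, half-way at 0, fully open at -1). A call has 1 to 12 rows; each row shifts and turns the commanded pose from where the row before left it; what a row does not reach is not made up. Full scale, the value 1, is 5 cm for a shift and 90 degrees for a turn. A row lasts 1/10 s, in which the tool goes at most 50 mm and 8.59 degrees, less where a joint would pass 70% of its speed; a pose out of reach is approached as far as the arm can. A call with a number of a shift or a turn outside -1 to 1 is refused whole. A call with a gripper value outside its range is refused whole. The fingers move at their own pace and stop on an object; "force" is the grip in N (left out, the last holds). Time passes only in rows, so rows that do not move let the fingers close. It gives the time, the measured TCP pose, the force and the opening at its end, in the units of the state.
- ctrl.get_obs(): the state, without advancing time (a new reading comes with each control period).
- ctrl.camera(name): name is "scene" or "top"; returns a dict with "img" (420x560x3 uint8, red, green, blue), "vfov" (degrees; the focal length in pixels is half the picture's height over the tangent of half this angle, whatever the lens; pixels are square), "cx", "cy" (the principal point, pixels), "k1" (the pictures are not rectified: a ray, as slopes to the right and down, at radius r is drawn at 1 + k1 r^2 times it, then the intrinsics apply), "rvec" (rotation vector, rad) and "tvec" (3), from world to camera coordinates, as OpenCV has them. Camera axes: x right, y down, z forward; pixel columns grow to the right and rows downward; lengths in m; the calibration is good to about 2 mm. A picture is of the moment at which its call begins. There is no depth.
- ctrl.hand_in(): hands the job in, once; it reports no verdict.
Trained networks look in a picture, given as the dict that the camera call returned (one of the last four; its "shot" number tells which), for a name from the list of things; names that differ only in an ending like _2 or _b are one class to them, and where a whole thing is asked for, a point or a joint stands for the part that bears it (a point fixed in the world has none). Each returns a list of dicts, best first, with "confidence" (0 to 1); they miss things now and then, are a little off and sometimes report something else, mostly with a low value. They report only what shows in the picture. A call takes as long as a camera call. They do not tell look-alikes from the thing itself.
- ctrl.boxes_of(name, picture): "point" ([column, row] in pixels, amid what is visible of it).
- ctrl.trace(name, picture): "pixels" (420x560 bool, what is visible of it) and "point" ([column, row] in pixels, amid what is visible of it).
The state is a dict: "time_s": time; "qpos": joint angles; "joint_vel": joint speeds; "tau": joint torques, N m; "ee_pos": TCP position; "eef_rot": TCP orientation; "force": force on the tool from outside, world axes, zero at the start; "moment": the same for the moment, N m; "grip_width": finger opening in m.
Only numpy, scipy, OpenCV 4.12 (cv2) and the standard library are available. Lean on these libraries where they do the work, as an engineer would, in place of code of your own. Each camera call takes 0.05 s, during which the arm holds its last target.

## Working session

There is one attempt and no reset: what is moved stays moved. The work goes in short steps, Python scripts to look and compute and a tool call to move; the robot and the scene stay as the last step left them, time stands still between calls to the robot, and variables do not carry over. Pictures are saved under pics/ and viewed, and the job is handed in when it is done.

Besides the shell and the picture viewer there is one more tool, called after "Call:" as name(argument=value, ...), one argument or row to a line, values as JSON. play_rows: Moves the arm, as the interface text tells. Its arguments: {"type":"object","properties":{"twist":{"type":"array"},"travel":{"type":"array"},"grip":{"type":"array"},"force":{"type":"number"}},"required":["twist","travel","grip"]}

```bash
ls -la; mkdir -p pics
cat > h.py <<'E'
import numpy as np, cv2
from station import ctrl
def K(p):
    h,w=p['img'].shape[:2]; f=h/2/np.tan(np.radians(p['vfov'])/2)
    return f
def cam(p):
    R,_=cv2.Rodrigues(np.array(p['rvec'],float)); t=np.array(p['tvec'],float).reshape(3); return R,t
def ray(p,uv):
    f=K(p); d=np.array([(uv[0]-p['cx'])/f,(uv[1]-p['cy'])/f]); s=d.copy()
    for _ in range(20): s=d/(1+p['k1']*(s@s))
    R,t=cam(p); return -R.T@t, R.T@np.array([s[0],s[1],1.0])
def proj(p,X):
    R,t=cam(p); X=np.atleast_2d(X); c=X@R.T+t; s=c[:,:2]/c[:,2:]; r2=(s**2).sum(1,keepdims=True)
    return s*(1+p['k1']*r2)*K(p)+[p['cx'],p['cy']]
def onz(p,uv,z):
    o,d=ray(p,uv); return o+d*(z-o[2])/d[2]
def tri(ps,uvs):
    A=np.zeros((3,3));b=np.zeros(3)
    for p,uv in zip(ps,uvs):
        o,d=ray(p,uv); d/=np.linalg.norm(d); M=np.eye(3)-np.outer(d,d); A+=M;b+=M@o
    X=np.linalg.solve(A,b); return X,[np.linalg.norm(proj(p,X)[0]-uv) for p,uv in zip(ps,uvs)]
def save(p,n): cv2.imwrite('pics/'+n,cv2.cvtColor(p['img'],cv2.COLOR_RGB2BGR))
def crop(p,n,x0,y0,x1,y1,s=4):
    im=p['img'][y0:y1,x0:x1]; cv2.imwrite('pics/'+n,cv2.cvtColor(cv2.resize(im,None,fx=s,fy=s,interpolation=cv2.INTER_CUBIC),cv2.COLOR_RGB2BGR))
E
python3 - <<'E'
from h import *
import pickle
for n in('scene','top'):
    p=ctrl.camera(n); save(p,n+'0.png'); pickle.dump(p,open(n+'0.pkl','wb'))
    R,t=cam(p); print(n,{k:v for k,v in p.items() if k!='img'}, -R.T@t)
    for o in('light_mid','light','bail','tab_mid','bar_mid','hook_seat','stand','bay','mat','wax','leaf'):
        try: print(o,[(np.round(d['point'],1).tolist(),round(d['confidence'],2)) for d in ctrl.boxes_of(o,p)])
        except Exception as e: print(o,e)
print(ctrl.get_obs(),ctrl.tip_reach)
E
```

```text
total 12
drwxr-xr-x  3 agent agent 4096 Dec  7 05:01 .
drwxr-xr-x 23 root  root  4096 Dec  7 05:01 ..
drwxr-xr-x  2 agent agent 4096 Dec  7 05:01 pics
scene {'vfov': 52.50818422590173, 'cx': 281.60495165121864, 'cy': 209.33525699219933, 'k1': 0.016040390403458216, 'rvec': array([ 2.12248668,  1.62420891, -0.47094732]), 'tvec': array([-0.34982779, -0.33706541,  1.71428617]), 'shot': 1} [1.23745811 0.04567167 1.28116399]
light_mid [([287.6, 164.5], 0.78), ([408.5, 160.7], 0.69), ([317.5, 220.0], 0.63)]
light [([409.8, 161.9], 0.86), ([320.2, 225.9], 0.81), ([290.9, 167.9], 0.7)]
bail [([423.8, 150.6], 0.69), ([275.1, 168.4], 0.44)]
tab_mid [([423.0, 147.0], 0.53), ([272.7, 171.1], 0.51)]
bar_mid [([278.0, 168.8], 0.65), ([427.4, 143.8], 0.6), ([202.0, 300.5], 0.29)]
hook_seat [([118.8, 289.3], 0.96)]
stand [([117.6, 287.6], 0.97)]
bay [([324.7, 248.8], 0.65), ([219.0, 231.5], 0.23)]
mat [([221.0, 232.7], 0.67), ([205.1, 300.2], 0.35)]
wax [([203.7, 303.2], 0.6), ([118.2, 288.3], 0.16)]
leaf [([249.5, 292.8], 0.67)]
top {'vfov': 43.80137688685098, 'cx': 277.74196687301577, 'cy': 215.694
[... 729 characters left out ...]
([236.8, 204.5], 0.22)]
{'time_s': 1.2, 'qpos': array([ 1.23237073e+00,  2.99901235e-01,  1.52100168e+00, -1.44985463e-05,
        1.32069233e+00, -6.65996345e-02]), 'joint_vel': array([-4.37347035e-04, -3.59692667e-04, -6.29264715e-04, -4.79911542e-04,
       -3.08282788e-05, -2.43088327e-04]), 'tau': array([-5.67651077e-04, -5.31678736e+01, -3.52906287e+01,  7.09160976e-02,
        2.13216862e-02, -3.84367661e-05]), 'ee_pos': array([0.14767325, 0.52979531, 0.21344419]), 'eef_rot': array([-1.57079986e+00, -1.38432384e-05, -2.71822371e-01]), 'force': array([0.2974656 , 0.7301178 , 0.06799936]), 'moment': array([ 0.01823373, -0.00409351,  0.0337298 ]), 'grip_width': 0.09365260164551047} 0.008
```

View pics/scene0.png

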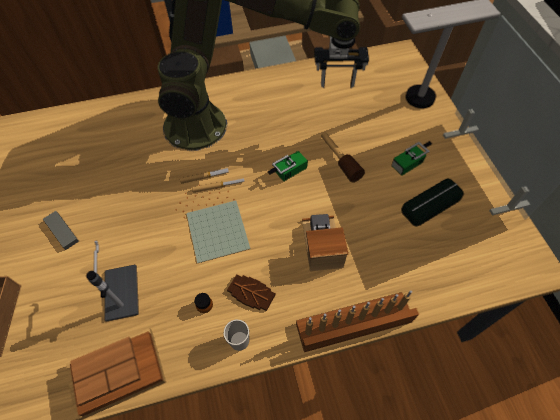

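View pics/top0.png

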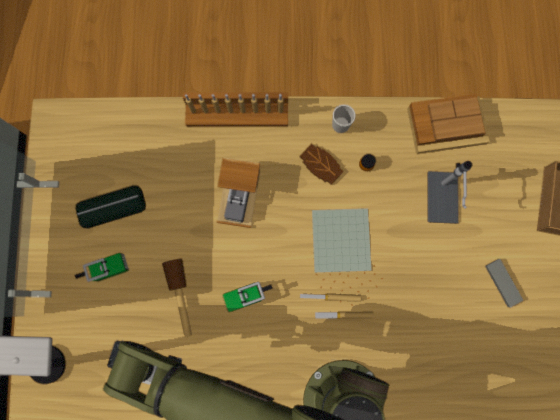

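Run:
```python
from h import *
import pickle
s=pickle.load(open('scene0.pkl','rb'));t=pickle.load(open('top0.pkl','rb'))
crop(t,'tl.png',195,145,285,235,6)
crop(s,'sl.png',280,195,370,285,6)
crop(t,'th.png',410,145,490,235,6)
crop(s,'sh.png',70,230,160,330,6)
for n in['mat','wax','leaf']: pass
```

```text
(no output)
```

View pics/tl.png

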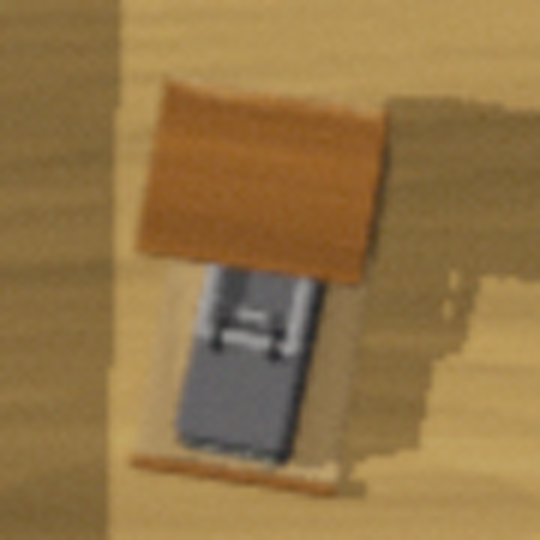

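View pics/sl.png

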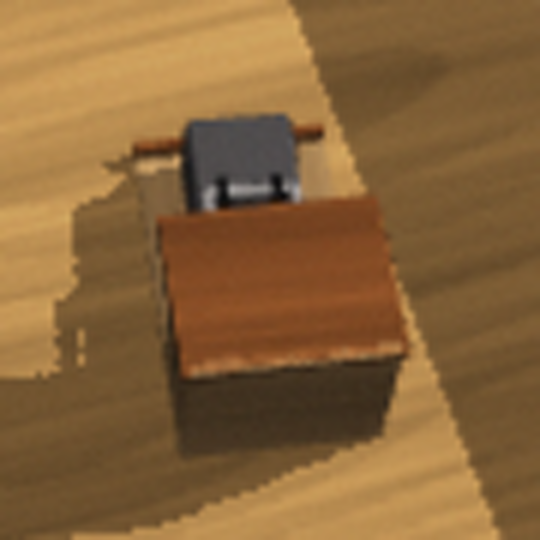

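View pics/th.png

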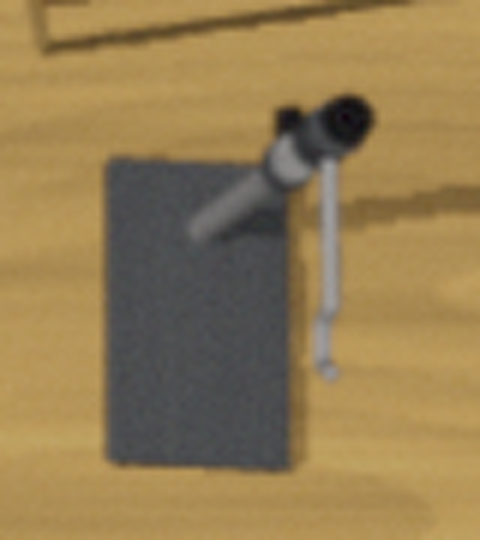

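View pics/sh.png

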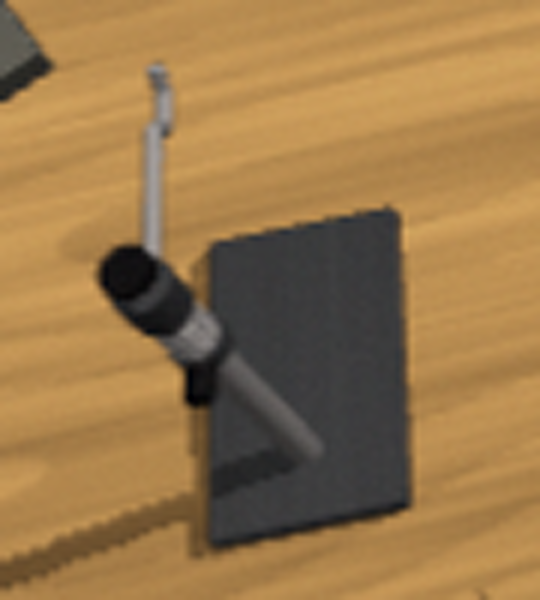

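```bash
cat > fit0.py <<'E'
from h import *
import pickle
from scipy.optimize import least_squares
s=pickle.load(open('scene0.pkl','rb'));t=pickle.load(open('top0.pkl','rb'))
def c(off,pts,sc=6): return np.array([[ (a+.5)/sc-.5+off[0],(b+.5)/sc-.5+off[1]] for a,b in pts])
T=(195,145);S=(280,195);TH=(410,145);SH=(70,230)
def rz(a): return np.array([[np.cos(a),-np.sin(a)],[np.sin(a),np.cos(a)]])
def place(q,L):
    L=np.asarray(L,float); o=L.copy(); o[:,:2]=L[:,:2]@rz(q[2]).T+q[:2]; return o
# bay
tb=c(T,[(165,80),(385,112),(360,283),(138,248),(132,460),(335,490)])
sb=c(S,[(378,197),(160,218),(185,372),(405,352),(135,150),(323,130)])
def bayL(w,lw): 
    return [(.124,w,.104),(.124,-w,.104),(.030,-w,.104),(.030,w,.104),(-.067,lw,.014),(-.067,-lw,.014)],[(.030,w,.104),(.030,-w,.104),(.124,-w,.104),(.124,w,.104),(-.067,-lw,.014),(-.067,lw,.014)]
def fb(q):
    a,b=bayL(q[3],q[4]); return np.r_[(proj(t,place(q,a))-tb).ravel(),(proj(s,place(q,b))-sb).ravel()]
r=least_squares(fb,[.3,.3,0,.05,.05]); print('bay',np.round(r.x,4),np.round(r.fun.reshape(-1,2),1).tolist())
bay=r.x
# stand
tp=c(TH,[(108,160),(290,165),(290,467),(106,462)]); sp=c(SH,[(213,243),(392,210),(408,505),(213,545)])
A=[(.14,.05,.012),(.14,-.05,.012),(-.03,-.05,.012),(-.03,.05,.012)]
B=[(-.03,-.05,.012),(-.03,.05,.012),(.14,.05,.012),(.14,-.05,.012)]
r=least_squares(lambda q:np.r_[(proj(t,place(q,A))-tp).ravel(),(proj(s,place(q,B))-sp).ravel()],[.3,-.2,0])
print('stand',np.round(r.x,4),np.round(r.fun.reshape(-1,2),1).tolist()); stand=r.x
for n,a,b in(('tip',(330,372),(157,72)),('posttop',(347,118),(130,272)),('shank/bend',(326,312),(158,130)),('shank root',(330,165),(152,245))):
    X,e=tri([t,s],[c(TH,[a])[0],c(SH,[b])[0]]); print(n,np.round(X,4),np.round(e,1), 'in stand',np.round(rz(-stand[2])@(X[:2]-stand[:2]),4))
# mat via image corners
E
python3 - <<'E'
exec(open('fit0.py').read())
crop(t,'tm.png',300,195,385,285,6); crop(s,'sm.png',180,190,260,270,6)
E
```

```text
bay [ 0.6118  0.334  -0.1513  0.0572  0.0547] [[0.3, -1.1], [0.2, -1.1], [-0.6, -0.1], [-0.5, 0.3], [-0.4, 0.5], [-0.5, 0.6], [-0.8, -0.4], [-0.4, -0.2], [-0.2, 1.2], [0.4, 0.6], [-0.4, -1.0], [-0.4, -0.9]]
stand [ 0.5831 -0.3291 -0.045 ] [[-0.5, -1.2], [-0.6, -0.5], [-0.0, 0.5], [-0.1, -0.0], [-1.1, -0.3], [0.6, -1.1], [0.1, -0.2], [-1.1, 0.3]]
tip [ 0.5671 -0.3293  0.2154] [0.3 0.3] in stand [-0.016  -0.0009]
posttop [ 0.6828 -0.3339  0.2451] [0.4 0.4] in stand [ 0.0998 -0.0003]
shank/bend [ 0.5965 -0.3304  0.2127] [0.2 0.2] in stand [ 0.0135 -0.0007]
shank root [ 0.664  -0.3298  0.2297] [0.4 0.5] in stand [0.0808 0.0029]
```

View pics/tm.png

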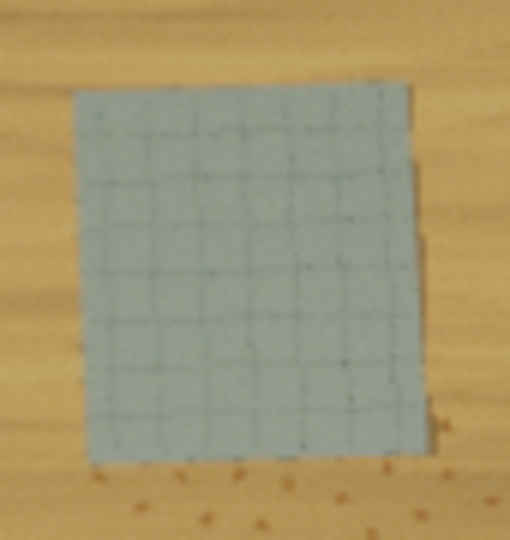

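View pics/sm.png

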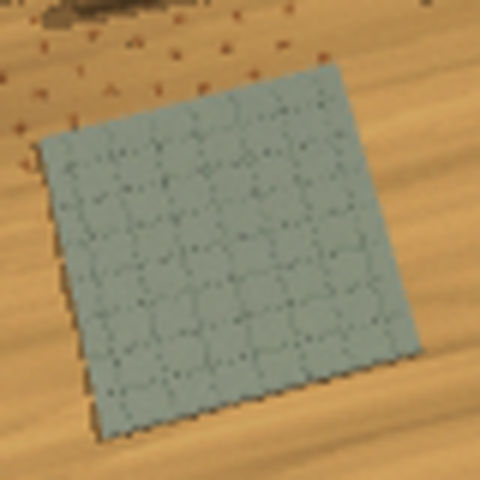

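```bash
cat >> fit0.py <<'E'
TM=(300,195);SM=(180,190)
tm=c(TM,[(74,92),(408,82),(428,453),(90,463)]); sm=c(SM,[(40,142),(336,65),(420,352),(102,438)])
h,w=.1,.09
A=[(h,w,.003),(h,-w,.003),(-h,-w,.003),(-h,w,.003)]; B=[(-h,-w,.003),(-h,w,.003),(h,w,.003),(h,-w,.003)]
r=least_squares(lambda q:np.r_[(proj(t,place(q,A))-tm).ravel(),(proj(s,place(q,B))-sm).ravel()],[.4,0,0])
print('mat',np.round(r.x,4),np.round(r.fun.reshape(-1,2),1).tolist()); mat=r.x
# light: x,y,yaw
tl=c(T,[(180,433),(290,455)]); sl=c(S,[(187,121),(294,117)])
z=.056
r=least_squares(lambda q:np.r_[(proj(t,place(q,[(-.055,.03,z),(-.055,-.03,z)]))-tl).ravel(),(proj(s,place(q,[(-.055,-.03,z),(-.055,.03,z)]))-sl).ravel()],[.6,.33,-.15])
print('light',np.round(r.x,4),np.round(r.fun.reshape(-1,2),1).tolist()); light=r.x
for a,b in zip(tl,sl[::-1]): X,e=tri([t,s],[a,b]); print(np.round(X,4),np.round(e,1))
def draw(p,segs,n,x0,y0,x1,y1,sc=6):
    im=cv2.resize(p['img'][y0:y1,x0:x1],None,fx=sc,fy=sc,interpolation=cv2.INTER_CUBIC)
    for a,b,col in segs:
        P=proj(p,np.array([a,b])); P=((P-[x0,y0]+.5)*sc-.5)
        cv2.line(im,tuple(int(v) for v in P[0]),tuple(int(v) for v in P[1]),col,1,cv2.LINE_AA)
    cv2.imwrite('pics/'+n,im[:,:,::-1])
def box(q,x0,x1,y0,y1,z0,z1,col):
    P=[place(q,[(x,y,z)])[0] for x in(x0,x1) for y in(y0,y1) for z in(z0,z1)]
    E=[(i,j) for i in range(8) for j in range(i) if bin(i^j).count('1')==1]
    return [(P[i],P[j],col) for i,j in E]
def lightsegs(q,zb,bail,col=(255,0,0)):
    S=box(q,-.055,.055,-.03,.03,zb,zb+.05,col)
    def pt(r,y): return place(q,[(r*np.cos(bail),y,zb+.058+r*np.sin(bail))])[0]
    for a,b in(((0,.024),(.062,.024)),((0,-.024),(.062,-.024)),((.062,-.024),(.062,.024)),((.064,0),(.098,0)),((0,-.024),(0,.024))): S.append((pt(*a),pt(*b),(0,0,255)))
    return S
E
python3 - <<'E'
exec(open('fit0.py').read())
segs=lightsegs(light,.006,0)+box(bay,.03,.124,-.057,.057,.096,.104,(0,255,0))
draw(t,segs,'tl2.png',195,145,285,235);draw(s,segs,'sl2.png',280,195,370,285)
E
```

```text
bay [ 0.6118  0.334  -0.1513  0.0572  0.0547] [[0.3, -1.1], [0.2, -1.1], [-0.6, -0.1], [-0.5, 0.3], [-0.4, 0.5], [-0.5, 0.6], [-0.8, -0.4], [-0.4, -0.2], [-0.2, 1.2], [0.4, 0.6], [-0.4, -1.0], [-0.4, -0.9]]
stand [ 0.5831 -0.3291 -0.045 ] [[-0.5, -1.2], [-0.6, -0.5], [-0.0, 0.5], [-0.1, -0.0], [-1.1, -0.3], [0.6, -1.1], [0.1, -0.2], [-1.1, 0.3]]
tip [ 0.5671 -0.3293  0.2154] [0.3 0.3] in stand [-0.016  -0.0009]
posttop [ 0.6828 -0.3339  0.2451] [0.4 0.4] in stand [ 0.0998 -0.0003]
shank/bend [ 0.5965 -0.3304  0.2127] [0.2 0.2] in stand [ 0.0135 -0.0007]
shank root [ 0.664  -0.3298  0.2297] [0.4 0.5] in stand [0.0808 0.0029]
mat [ 0.4982 -0.001   0.0312] [[-0.2, -0.3], [-0.2, -0.3], [-0.1, -0.0], [-0.5, 0.1], [-0.7, -0.4], [-0.1, -0.3], [-0.1, 0.0], [-0.3, 0.2]]
light [ 0.6129  0.3297 -0.2095] [[-1.2, -0.7], [-0.8, -0.4], [-1.2, -0.1], [-1.2, -0.4]]
[0.5648 0.371  0.0516] [1.2 1.2]
[0.5527 0.3127 0.0538] [1.1 1. ]
```

```bash
python3 -c "
import cv2,numpy as np
a=cv2.imread('pics/tl2.png');b=cv2.imread('pics/sl2.png');cv2.imwrite('pics/ls2.png',cv2.resize(np.hstack([a,b]),(800,400)))"
```

```text
(no output)
```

View pics/ls2.png

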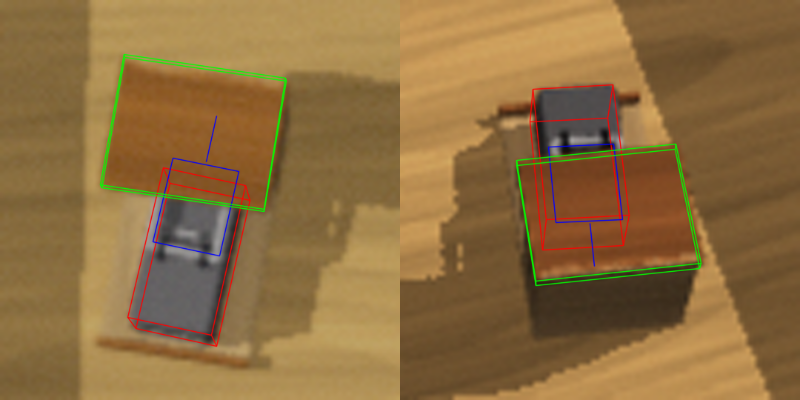

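Candidates for the light: grey block in the plywood bay, top px (235,204) / scene (319,221). Green look-alikes are at top (245,297) and (105,267), scene (290,165) and (409,159). The close crop shows a grey block with a steel bail going under the roof, so I choose that one. All fits agree with the given sizes (block top measured at 52–54 mm against 56 mm expected, tip 215 mm, post top 245 mm).

Call:
play_rows(
  twist=[
    [0, 0, 0.005],
    [0, 0, 0.005],
    [0, 0, 0.005],
    [0, 0, 0.005],
    [0, 0, 0.005],
    [0, 0, 0.005],
    [0, 0, 0.005],
    [0, 0, 0.005],
    [0, 0, 0.005],
    [0, 0, 0.005],
    [0, 0, 0.002],
    [0, 0, 0],
  ],
  travel=[
    [0.3, -0.13, -0.04],
    [0.6, -0.26, -0.08],
    [0.8, -0.35, -0.1],
    [0.9, -0.4, -0.12],
    [0.95, -0.42, -0.13],
    [0.95, -0.42, -0.13],
    [0.95, -0.42, -0.13],
    [0.95, -0.42, -0.13],
    [0.9, -0.4, -0.12],
    [0.8, -0.35, -0.1],
    [0.5, -0.22, -0.06],
    [0.31, -0.13, -0.04],
  ],
  grip=[-1, -1, -1, -1, -1, -1, -1, -1, -1, -1, -1, -1],
  force=40,
)

```text
time_s: 2.4
ee_pos: [0.5864, 0.336, 0.1548]
eef_rot: [-1.571, 0.0, -0.192]
force: [-1.5, 0.6, 0.7]
grip_width: 0.094
```

```bash
python3 - <<'E' | tail -1
exec(open('fit0.py').read())
s=ctrl.camera('scene');t=ctrl.camera('top')
o=ctrl.get_obs();g=o['ee_pos']
light=[.612,.330,-.19]
segs=lightsegs(light,.006,0)
for sg in(-1,1):
    P=place([g[0],g[1],o['eef_rot'][2]],[(0,sg*.047,0)])[0]
    segs.append((P+[0,0,.0+o['ee_pos'][2]-.008],P+[0,0,.0+o['ee_pos'][2]+.03],(255,255,0)))
draw(t,segs,'a1.png',195,145,285,235);draw(s,segs,'a2.png',280,195,370,285)
a=cv2.imread('pics/a1.png');b=cv2.imread('pics/a2.png');cv2.imwrite('pics/a12.png',cv2.resize(np.hstack([a,b]),(800,400)))
print(g,o['eef_rot'],o['time_s'])
E
```

```text
[0.58592301 0.33621244 0.15463138] [-1.57152543e+00  6.39367290e-04 -1.92344073e-01] 2.5
```

View pics/a12.png

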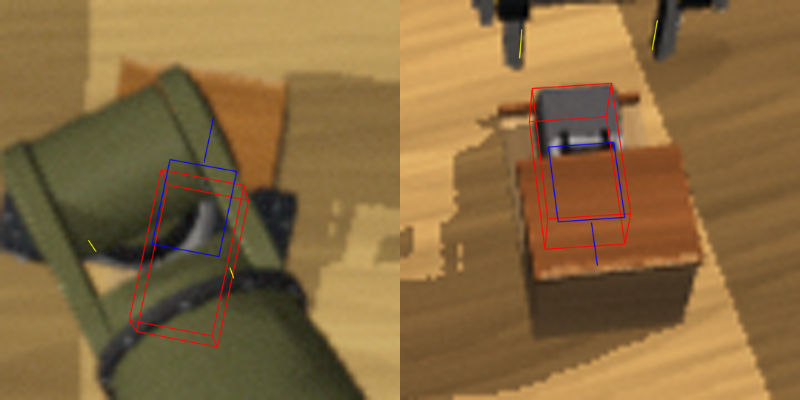

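Call:
play_rows(
  twist=[
    [0, 0, 0],
    [0, 0, 0],
    [0, 0, 0],
    [0, 0, 0],
    [0, 0, 0],
    [0, 0, 0],
    [0, 0, 0],
    [0, 0, 0],
  ],
  travel=[
    [0.14, -0.05, -0.4],
    [0, 0, -0.6],
    [0, 0, -0.6],
    [0, 0, -0.5],
    [0, 0, -0.36],
    [0, 0, -0.2],
    [0, 0, 0],
    [0, 0, 0],
  ],
  grip=[-1, -1, -1, -1, -1, -1, -1, -1],
)

```text
time_s: 3.3
ee_pos: [0.592, 0.3355, 0.0238]
eef_rot: [-1.57, -0.001, -0.19]
force: [0.6, 0.2, 0.3]
grip_width: 0.0941
```

Call:
play_rows(
  twist=[
    [0, 0, 0],
    [0, 0, 0],
    [0, 0, 0],
    [0, 0, 0],
    [0, 0, 0],
    [0, 0, 0],
  ],
  travel=[
    [0, 0, -0.04],
    [0, 0, 0],
    [0, 0, 0],
    [0, 0, 0],
    [0, 0, 0],
    [0, 0, 0],
  ],
  grip=[0, 1, 1, 1, 1, 1],
  force=45,
)

```text
time_s: 3.9
ee_pos: [0.5918, 0.3352, 0.0208]
eef_rot: [-1.57, -0.0, -0.19]
force: [0.1, 1.1, 1.3]
grip_width: 0.0598
```

Gripped at 59.8 mm, which matches the block's 60 mm width. Now lifting 13 mm.

Call:
play_rows(
  twist=[
    [0, 0, 0],
    [0, 0, 0],
    [0, 0, 0],
    [0, 0, 0],
    [0, 0, 0],
    [0, 0, 0],
    [0, 0, 0],
  ],
  travel=[
    [0, 0, 0],
    [0, 0, 0.07],
    [0, 0, 0.07],
    [0, 0, 0.07],
    [0, 0, 0.07],
    [0, 0, 0],
    [0, 0, 0],
  ],
  grip=[1, 1, 1, 1, 1, 1, 1],
)

```text
time_s: 4.6
ee_pos: [0.5917, 0.335, 0.0346]
eef_rot: [-1.571, -0.0, -0.19]
force: [-0.4, 0.7, -6.8]
grip_width: 0.0597
```

Run:
```python
from h import *
o=ctrl.get_obs();print(o)
s=ctrl.camera('scene');crop(s,'b.png',270,180,370,280,6)
```

```text
{'time_s': 4.6, 'qpos': array([ 4.61367391e-01,  7.63092733e-01,  1.25522227e+00, -3.13912342e-05,
        1.12325576e+00, -9.19271912e-01]), 'joint_vel': array([ 0.00144975,  0.00473568,  0.00197993, -0.00072983, -0.00338258,
       -0.00124561]), 'tau': array([-6.08978487e-03, -7.90732026e+01, -3.50891125e+01, -4.81652026e-02,
       -3.09395674e-02, -5.39398497e-04]), 'ee_pos': array([0.59165323, 0.33500741, 0.0346162 ]), 'eef_rot': array([-1.57080555e+00, -3.45683754e-05, -1.90143439e-01]), 'force': array([-0.43852455,  0.74858713, -6.78691708]), 'moment': array([0.01569946, 0.13440218, 0.03592117]), 'grip_width': 0.05972566415141215}
```

View pics/b.png

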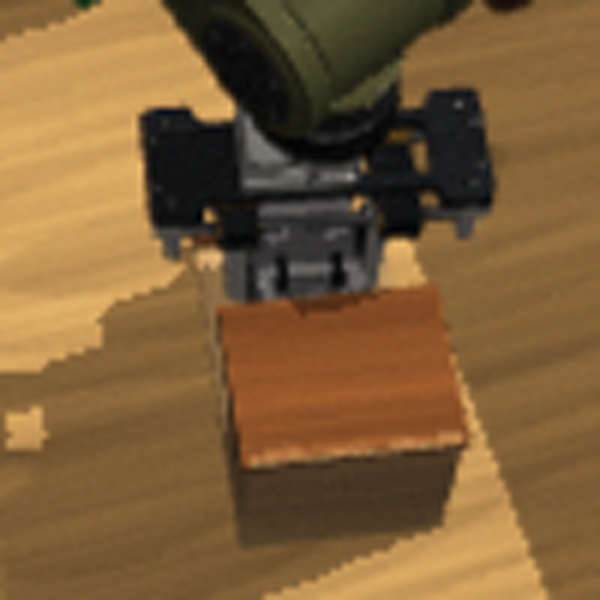

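Call:
play_rows(
  twist=[
    [0, 0, 0],
    [0, 0, 0],
    [0, 0, 0],
    [0, 0, 0],
    [0, 0, 0],
    [0, 0, 0],
    [0, 0, 0],
    [0, 0, 0],
    [0, 0, 0],
    [0, 0, 0],
    [0, 0, 0],
  ],
  travel=[
    [-0.15, 0.02, 0],
    [-0.3, 0.05, 0],
    [-0.35, 0.05, 0],
    [-0.35, 0.06, 0],
    [-0.35, 0.05, 0],
    [-0.25, 0.04, 0],
    [-0.13, 0.02, 0],
    [0, 0, 0],
    [0, 0, 0.2],
    [0, 0, 0.35],
    [0, 0, 0.35],
  ],
  grip=[1, 1, 1, 1, 1, 1, 1, 1, 1, 1, 1],
)

```text
time_s: 5.75
ee_pos: [0.4984, 0.3493, 0.0807]
eef_rot: [-1.571, -0.0, -0.191]
force: [-0.2, 0.2, -6.6]
grip_width: 0.0597
```

Run:
```python
from h import *
s=ctrl.camera('scene');crop(s,'b2.png',260,130,360,230,6)
```

```text
(no output)
```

View pics/b2.png

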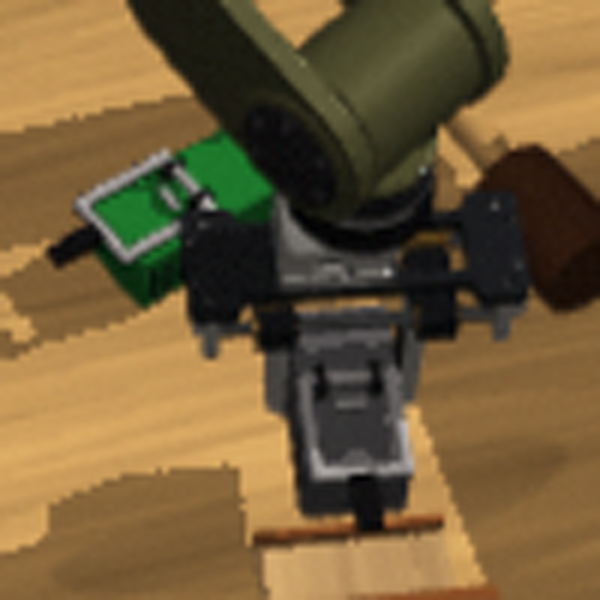

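Call:
play_rows(
  twist=[
    [0, 0, 0],
    [0, 0, 0.01],
    [0, 0, 0.01],
    [0, 0, 0.01],
    [0, 0, 0.01],
    [0, 0, 0.01],
    [0, 0, 0.01],
    [0, 0, 0.01],
    [0, 0, 0.01],
    [0, 0, 0.01],
    [0, 0, 0.003],
    [0, 0, 0],
  ],
  travel=[
    [0, -0.25, 0],
    [-0.05, -0.45, 0],
    [-0.05, -0.65, 0],
    [-0.05, -0.75, 0],
    [-0.05, -0.8, 0],
    [-0.05, -0.8, 0],
    [-0.05, -0.8, 0],
    [-0.04, -0.8, 0],
    [-0.03, -0.7, 0],
    [-0.02, -0.5, 0],
    [0, -0.3, 0],
    [0, -0.18, 0],
  ],
  grip=[1, 1, 1, 1, 1, 1, 1, 1, 1, 1, 1, 1],
)

```text
time_s: 7.0
ee_pos: [0.4777, -0.0012, 0.0792]
eef_rot: [-1.571, 0.001, -0.046]
force: [0.6, 1.7, -5.9]
grip_width: 0.0597
```

Call:
play_rows(
  twist=[
    [0, 0, 0],
    [0, 0, 0],
  ],
  travel=[
    [0, 0, -0.3],
    [0, 0, -0.2],
  ],
  grip=[1, 1],
)

```text
time_s: 7.2
ee_pos: [0.4778, 0.0002, 0.0537]
eef_rot: [-1.571, 0.001, -0.045]
force: [0.2, -0.2, -6.6]
grip_width: 0.0599
```

```bash
python3 - <<'E' | tail -1
exec(open('fit0.py').read())
s=ctrl.camera('scene');t=ctrl.camera('top')
o=ctrl.get_obs();g=o['ee_pos'];yw=o['eef_rot'][2]
q=[g[0]+.019*np.cos(yw),g[1]+.019*np.sin(yw),yw]
segs=lightsegs(q,g[2]-.0156,0)
def ctr(p): 
    u=proj(p,[q[0]+.04,q[1],.08])[0].astype(int)-45; return u[0],u[1],u[0]+90,u[1]+90
draw(t,segs,'c1.png',*ctr(t));draw(s,segs,'c2.png',*ctr(s))
a=cv2.imread('pics/c1.png');b=cv2.imread('pics/c2.png');cv2.imwrite('pics/c12.png',cv2.resize(np.hstack([a,b]),(800,400)))
print(g,o['eef_rot'],o['time_s'],o['force'],o['moment'])
E
```

```text
[0.47715687 0.00073968 0.05313234] [-1.57074593  0.00296195 -0.04379902] 7.3 [ 0.81932221 -0.35849743 -5.89630604] [ 0.04651875  0.11274831 -0.01855625]
```

View pics/c12.png

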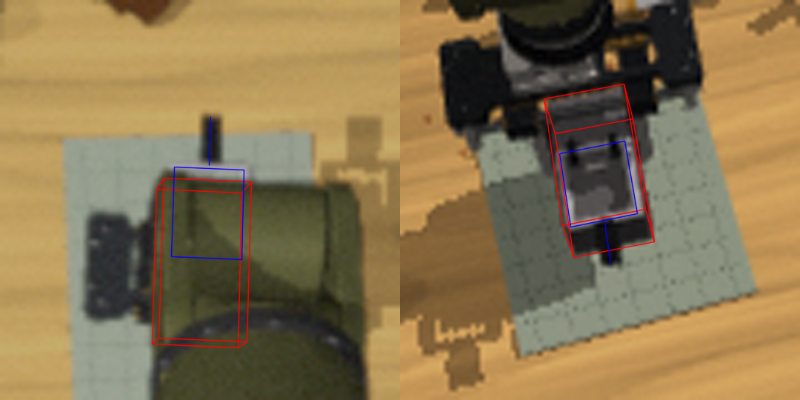

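Call:
play_rows(
  twist=[
    [0, 0, 0],
    [0, 0, 0],
    [0, 0, 0],
    [0, 0, 0],
    [0, 0, 0],
    [0, 0, 0],
  ],
  travel=[
    [0.04, -0.02, -0.25],
    [0, 0, -0.2],
    [0, 0, -0.13],
    [0, 0, -0.06],
    [0, 0, 0],
    [0, 0, 0],
  ],
  grip=[1, 1, 1, 1, 1, 1],
)

```text
time_s: 7.9
ee_pos: [0.4804, -0.0004, 0.0229]
eef_rot: [-1.571, -0.0, -0.044]
force: [-0.1, -0.6, -6.8]
grip_width: 0.0597
```

Call:
play_rows(
  twist=[
    [0, 0, 0],
    [0, 0, 0],
    [0, 0, 0],
    [0, 0, 0],
  ],
  travel=[
    [0, 0, -0.04],
    [0, 0, -0.04],
    [0, 0, 0],
    [0, 0, 0],
  ],
  grip=[1, 1, 1, 1],
)

```text
time_s: 8.3
ee_pos: [0.4802, -0.0004, 0.0186]
eef_rot: [-1.571, -0.0, -0.044]
force: [0.4, -0.1, -6.1]
grip_width: 0.0594
```

Call:
play_rows(
  twist=[
    [0, 0, 0],
    [0, 0, 0],
    [0, 0, 0],
  ],
  travel=[
    [0, 0, -0.02],
    [0, 0, 0],
    [0, 0, 0],
  ],
  grip=[1, 1, 1],
)

```text
time_s: 8.6
ee_pos: [0.4803, -0.0005, 0.0178]
eef_rot: [-1.571, -0.001, -0.044]
force: [0.6, 0.0, -3.0]
grip_width: 0.06
```

Call:
play_rows(
  twist=[
    [0, 0, 0],
    [0, 0, 0],
    [0, 0, 0],
    [0, 0, 0],
    [0, 0, 0],
    [0, 0, 0],
  ],
  travel=[
    [0, 0, -0.015],
    [0, 0, 0],
    [0, 0, 0],
    [0, 0, 0],
    [0, 0, 0],
    [0, 0, 0],
  ],
  grip=[1, 1, -0.2, -0.6, -1, -1],
)

```text
time_s: 9.2
ee_pos: [0.4804, -0.0005, 0.017]
eef_rot: [-1.571, -0.001, -0.044]
force: [-0.9, 0.5, 0.5]
grip_width: 0.0804
```

Call:
play_rows(
  twist=[
    [0, 0, 0],
    [0, 0, 0],
    [0, 0, 0],
    [0, 0, 0],
    [0, 0, 0],
    [0, 0, 0],
    [0, 0, 0],
    [0, 0, 0],
    [0, 0, 0],
  ],
  travel=[
    [0, 0, 0],
    [0, 0, 0.3],
    [0, 0, 0.6],
    [0, 0, 0.7],
    [0, 0, 0.6],
    [0.5, -0.03, 0.3],
    [0.7, -0.03, 0],
    [0.6, -0.02, 0],
    [0.38, -0.02, 0],
  ],
  grip=[-1, -1, -1, -1, -1, -1, -1, -1, -1],
)

```text
time_s: 10.1
ee_pos: [0.5907, -0.0055, 0.1417]
eef_rot: [-1.571, -0.0, -0.044]
force: [0.1, -0.8, 0.5]
grip_width: 0.0942
```

Call:
play_rows(
  twist=[
    [0, 0, 0],
  ],
  travel=[
    [0, 0, 0],
  ],
  grip=[-0.5],
)

```text
time_s: 10.2
ee_pos: [0.5904, -0.0055, 0.1412]
eef_rot: [-1.571, 0.0, -0.044]
force: [-0.9, 0.3, -0.2]
grip_width: 0.0889
```

```bash
python3 - <<'E' | tail -1
exec(open('fit0.py').read())
s=ctrl.camera('scene');t=ctrl.camera('top')
save(s,'d_s.png');save(t,'d_t.png')
o=ctrl.get_obs();g=o['ee_pos'];yw=-.044
q=[.4804+.019,-.0005-.019*.044,yw]
segs=lightsegs(q,.003,0)
def ctr(p): 
    u=proj(p,[q[0]+.04,q[1],.08])[0].astype(int)-45; return u[0],u[1],u[0]+90,u[1]+90
draw(t,segs,'d1.png',*ctr(t));draw(s,segs,'d2.png',*ctr(s))
a=cv2.imread('pics/d1.png');b=cv2.imread('pics/d2.png');cv2.imwrite('pics/d12.png',cv2.resize(np.hstack([a,b]),(800,400)))
print(g,o['eef_rot'],o['time_s'],o['force'],o['moment'])
E
```

```text
[ 0.5887197  -0.00540054  0.14137398] [-1.57078966e+00  8.90794973e-04 -4.40020892e-02] 10.3 [-1.09869848 -0.10221083  0.70594139] [ 0.05960433 -0.00873784  0.01138429]
```

View pics/d12.png

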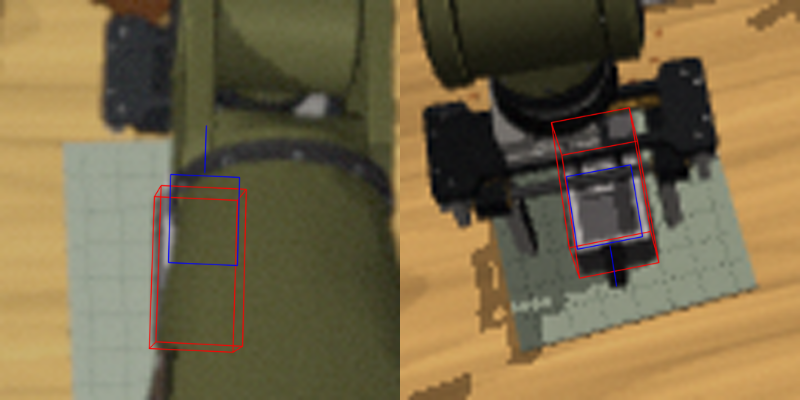

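Call:
play_rows(
  twist=[
    [0, 0, 0],
    [0, 0, 0],
    [0, 0, 0],
    [0, 0, 0],
    [0, 0, 0],
    [0, 0, 0],
    [0, 0, 0],
  ],
  travel=[
    [0.02, 0, -0.3],
    [0, 0, -0.5],
    [0, 0, -0.5],
    [0, 0, -0.35],
    [0, 0, -0.18],
    [0, 0, 0],
    [0, 0, 0],
  ],
  grip=[0, 0, 0, 0, 0, 0.1, 0.1],
  force=5,
)

```text
time_s: 11.0
ee_pos: [0.5903, -0.0054, 0.051]
eef_rot: [-1.571, -0.001, -0.044]
force: [0.4, 0.7, 0.5]
grip_width: 0.0426
```

Call:
play_rows(
  twist=[
    [0, 0, 0],
    [0, 0, 0],
    [0, 0, 0],
    [0, 0, 0],
    [0, 0, 0],
    [0, 0, 0],
  ],
  travel=[
    [-0.02, 0, 0],
    [0, 0, 0],
    [0, 0, 0],
    [0, 0, 0],
    [0, 0, 0],
    [0, 0, 0],
  ],
  grip=[1, 1, 1, 1, 1, 1],
  force=5,
)

```text
time_s: 11.6
ee_pos: [0.5893, -0.0054, 0.0504]
eef_rot: [-1.571, -0.0, -0.044]
force: [1.1, 0.8, -0.4]
grip_width: 0.0137
```

```bash
python3 - <<'E' | tail -1
exec(open('fit0.py').read())
s=ctrl.camera('scene');crop(s,'e2.png',185,185,285,285,6)
o=ctrl.get_obs();print(o['ee_pos'],o['force'],o['grip_width'],o['time_s'])
E
```

```text
[ 0.58926589 -0.00544743  0.0504139 ] [0.54881954 1.14692384 0.51899767] 0.014181924974802518 11.65
```

View pics/e2.png

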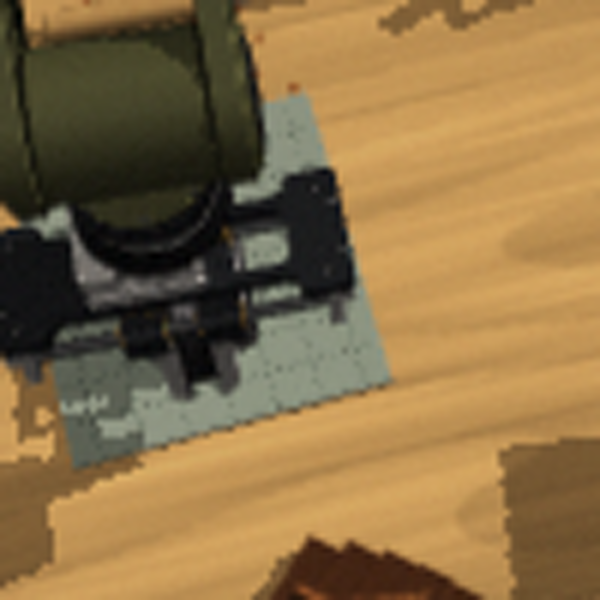

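Call:
play_rows(
  twist=[
    [0, 0, 0],
    [0, 0, 0],
    [0, 0, 0],
    [0, 0, 0],
    [0, 0, 0],
    [0, 0, 0],
    [0, 0, 0],
  ],
  travel=[
    [-0.009, 0, 0.18],
    [-0.027, 0.001, 0.178],
    [-0.044, 0.002, 0.174],
    [-0.062, 0.003, 0.169],
    [-0.078, 0.003, 0.162],
    [-0.094, 0.004, 0.153],
    [0, 0, 0],
  ],
  grip=[1, 1, 1, 1, 1, 1, 1],
)

```text
time_s: 12.35
ee_pos: [0.5734, -0.0048, 0.1025]
eef_rot: [-1.571, -0.002, -0.044]
force: [0.6, -0.0, 1.1]
grip_width: 0.0138
```

```bash
python3 - <<'E' | tail -1
exec(open('fit0.py').read())
s=ctrl.camera('scene');crop(s,'f2.png',185,165,285,265,6)
o=ctrl.get_obs();print(o['ee_pos'],o['force'],o['moment'],o['grip_width'],o['time_s'])
E
```

```text
[ 0.57366382 -0.00479352  0.10197713] [2.4400717  0.51879715 1.45514337] [ 0.13087119 -0.27826745 -0.02052977] 0.013759745466160605 12.4
```

View pics/f2.png

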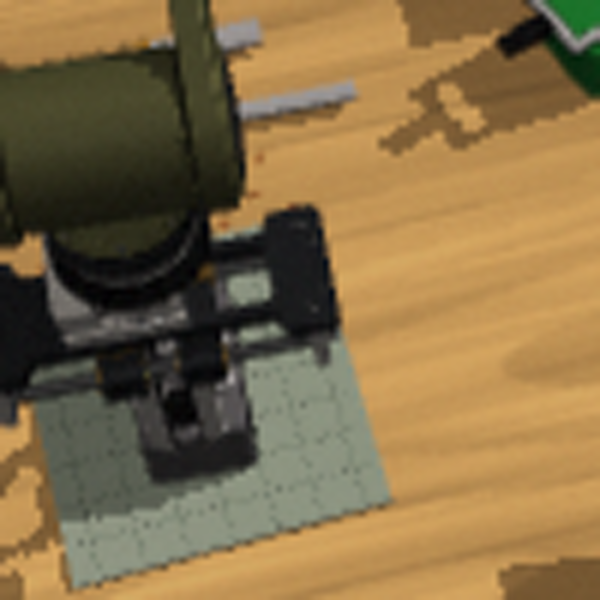

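Call:
play_rows(
  twist=[
    [0, 0, 0],
    [0, 0, 0],
    [0, 0, 0],
    [0, 0, 0],
    [0, 0, 0],
  ],
  travel=[
    [-0.109, 0.005, 0.144],
    [-0.123, 0.005, 0.131],
    [-0.135, 0.006, 0.119],
    [-0.146, 0.006, 0.105],
    [0, 0, 0],
  ],
  grip=[1, 1, 1, 1, 1],
  force=4,
)

```text
time_s: 12.9
ee_pos: [0.5472, -0.0037, 0.1269]
eef_rot: [-1.571, -0.001, -0.044]
force: [0.1, 0.3, 0.2]
grip_width: 0.0142
```

```bash
python3 - <<'E' | tail -1
exec(open('fit0.py').read())
s=ctrl.camera('scene');crop(s,'g2.png',185,165,285,265,6)
o=ctrl.get_obs();print(o['ee_pos'],o['force'],o['moment'],o['grip_width'],o['time_s'])
E
```

```text
[ 0.54759691 -0.00368584  0.12663244] [0.48517667 0.85873233 0.28329563] [ 0.16493515 -0.01323942 -0.03226818] 0.01391099075470422 12.95
```

View pics/g2.png

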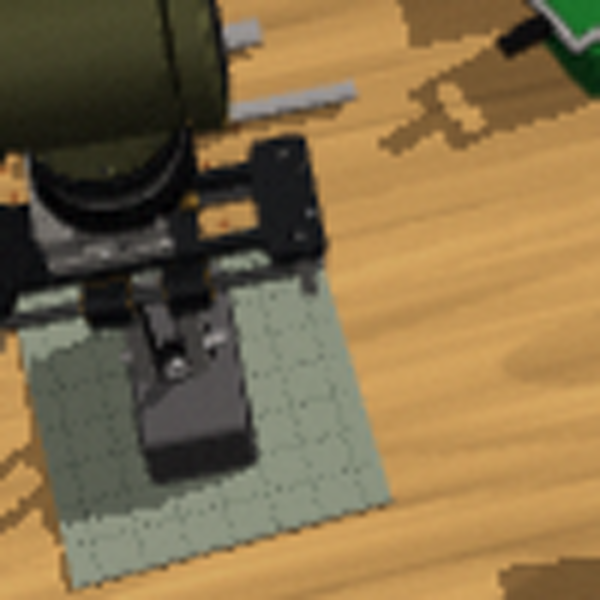

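Light hasn't moved on the mat; bail at about 1 rad. Continuing through the detent.

Call:
play_rows(
  twist=[
    [0, 0, 0],
    [0, 0, 0],
    [0, 0, 0],
    [0, 0, 0],
    [0, 0, 0],
    [0, 0, 0],
    [0, 0, 0],
  ],
  travel=[
    [-0.157, 0.007, 0.089],
    [-0.164, 0.007, 0.074],
    [-0.17, 0.007, 0.056],
    [-0.176, 0.008, 0.04],
    [-0.179, 0.008, 0.021],
    [0, 0, 0],
    [0, 0, 0],
  ],
  grip=[1, 1, 1, 1, 1, 1, 1],
  force=4,
)

```text
time_s: 13.65
ee_pos: [0.5054, -0.0018, 0.1402]
eef_rot: [-1.571, 0.0, -0.044]
force: [-0.0, 2.2, 1.3]
grip_width: 0.0139
```

```bash
python3 - <<'E' | tail -1
exec(open('fit0.py').read())
s=ctrl.camera('scene');crop(s,'h2.png',185,145,285,245,6)
o=ctrl.get_obs();print(o['ee_pos'],o['force'],o['moment'],o['grip_width'],o['time_s'])
E
```

```text
[ 0.50556272 -0.00182163  0.14020386] [0.39672294 0.84426749 2.66827736] [0.30106025 0.22954446 0.00080892] 0.014125646776754418 13.7
```

View pics/h2.png

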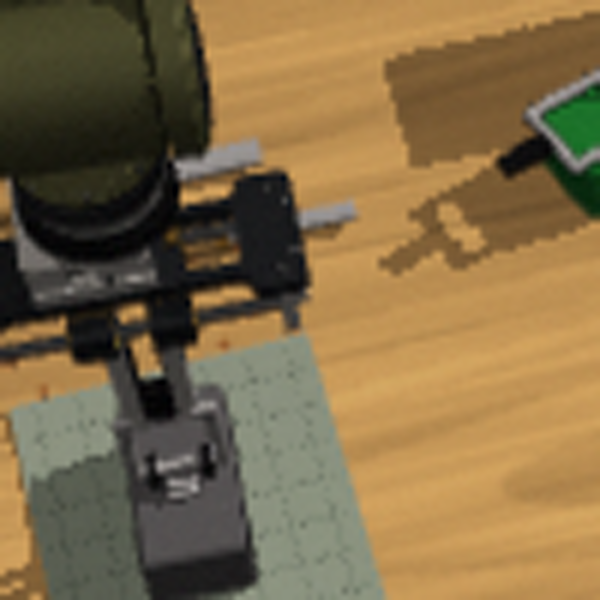

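Call:
play_rows(
  twist=[
    [0, 0, 0],
    [0, 0, 0],
    [0, 0, 0],
    [0, 0, 0],
    [0, 0, 0],
    [0, 0, 0],
  ],
  travel=[
    [0, 0, 0],
    [0, 0, 0],
    [0, 0, 0],
    [0, 0, 0],
    [0, 0, 0],
    [0, 0, 0],
  ],
  grip=[0, 0, 0, 0, 0, 0],
)

```text
time_s: 14.3
ee_pos: [0.5055, -0.0018, 0.1401]
eef_rot: [-1.571, -0.0, -0.044]
force: [-0.2, -0.4, -0.2]
grip_width: 0.0467
```

```bash
python3 - <<'E' | tail -1
exec(open('fit0.py').read())
s=ctrl.camera('scene');t=ctrl.camera('top')
o=ctrl.get_obs();g=o['ee_pos'];yw=-.044
q=[.4804+.019,-.0005-.019*.044,yw]
segs=lightsegs(q,.003,1.571)
def ctr(p): 
    u=proj(p,[q[0],q[1],.12])[0].astype(int)-45; return u[0],u[1],u[0]+90,u[1]+90
draw(t,segs,'i1.png',*ctr(t));draw(s,segs,'i2.png',*ctr(s)); draw(s,[],'i3.png',*ctr(s))
a=cv2.imread('pics/i3.png');b=cv2.imread('pics/i2.png');cv2.imwrite('pics/i12.png',cv2.resize(np.hstack([a,b]),(800,400)))
print(g,o['eef_rot'],o['time_s'],o['force'],o['moment'],o['grip_width'])
E
```

```text
[ 0.50551839 -0.00183764  0.14008843] [-1.57081147e+00  1.38843489e-05 -4.40313398e-02] 14.4 [ 0.21567622 -0.27999934 -0.07296822] [0.0380308  0.0140159  0.01173657] 0.047065784272453656
```

View pics/i12.png

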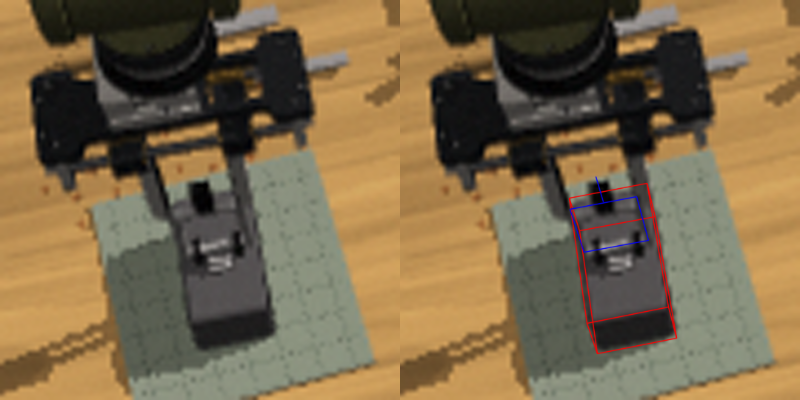

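Call:
play_rows(
  twist=[
    [0, 0, 0],
    [0, 0, 0],
    [0, 0, 0],
    [0, 0, 0],
    [0, 0, 0],
    [0, 0, 0],
    [0, 0, 0],
    [0, 0, 0],
    [0, 0, 0],
  ],
  travel=[
    [0, 0, 0.4],
    [0, 0, 0.6],
    [0, 0, 0.4],
    [0, 0.5, 0],
    [0, 0.8, 0],
    [0, 0.9, 0],
    [0, 0.9, 0],
    [0, 0.9, 0],
    [0, 0, 0],
  ],
  grip=[0, 0, 0, 0, 0, 0, 0, 0, 0],
)

```text
time_s: 15.3
ee_pos: [0.5049, 0.2023, 0.2099]
eef_rot: [-1.57, 0.0, -0.04]
force: [-0.9, -0.6, -0.2]
grip_width: 0.047
```

```bash
python3 - <<'E' | tail -1
exec(open('fit0.py').read())
s=ctrl.camera('scene');t=ctrl.camera('top')
pickle.dump(s,open('s2.pkl','wb'));pickle.dump(t,open('t2.pkl','wb'))
yw=-.044
q=[.4804+.019,-.0005-.019*.044,yw]
segs=lightsegs(q,.003,1.571)
def ctr(p,d=35): 
    u=proj(p,[q[0],q[1],.08])[0].astype(int)-d; return u[0],u[1],u[0]+2*d,u[1]+2*d
for n,p in(('t',t),('s',s)):
    draw(p,segs,n+'j1.png',*ctr(p)); draw(p,[],n+'j0.png',*ctr(p))
I=[cv2.imread('pics/'+n) for n in('tj0.png','tj1.png','sj0.png','sj1.png')]
cv2.imwrite('pics/j.png',cv2.resize(np.vstack([np.hstack(I[:2]),np.hstack(I[2:])]),(600,600)))
E
```

```text
[0.5527 0.3127 0.0538] [1.1 1. ]
```

View pics/j.png

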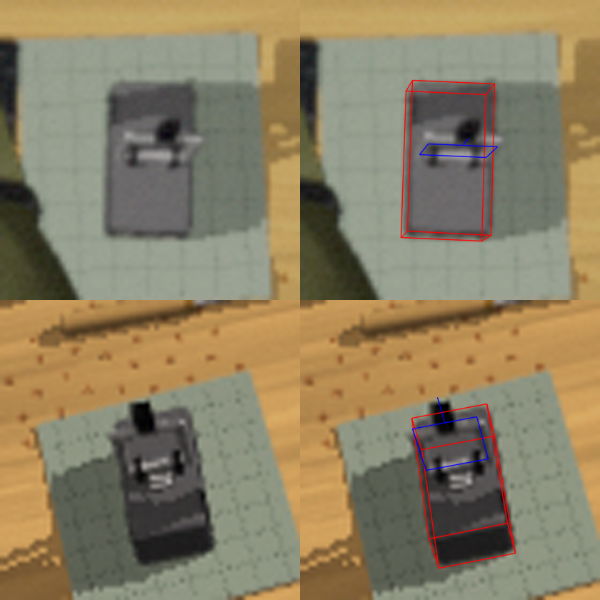

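```bash
python3 - <<'E' | tail -12
exec(open('fit0.py').read())
s=pickle.load(open('s2.pkl','rb'));t=pickle.load(open('t2.pkl','rb'))
q=[.4994,-.0013,-.044]
I=[]
for n,p in(('t',t),('s',s)):
    u=proj(p,[q[0],q[1],.12])[0].astype(int)-20
    for a in(None,1.571,1.48):
        draw(p,[] if a is None else lightsegs(q,.003,a)[12:],'k.png',u[0],u[1],u[0]+40,u[1]+40,10)
        I.append(cv2.imread('pics/k.png'))
    print(n,u)
cv2.imwrite('pics/k.png',cv2.resize(np.vstack([np.hstack(I[:3]),np.hstack(I[3:])]),(795,530)))
E
```

```text
bay [ 0.6118  0.334  -0.1513  0.0572  0.0547] [[0.3, -1.1], [0.2, -1.1], [-0.6, -0.1], [-0.5, 0.3], [-0.4, 0.5], [-0.5, 0.6], [-0.8, -0.4], [-0.4, -0.2], [-0.2, 1.2], [0.4, 0.6], [-0.4, -1.0], [-0.4, -0.9]]
stand [ 0.5831 -0.3291 -0.045 ] [[-0.5, -1.2], [-0.6, -0.5], [-0.0, 0.5], [-0.1, -0.0], [-1.1, -0.3], [0.6, -1.1], [0.1, -0.2], [-1.1, 0.3]]
tip [ 0.5671 -0.3293  0.2154] [0.3 0.3] in stand [-0.016  -0.0009]
posttop [ 0.6828 -0.3339  0.2451] [0.4 0.4] in stand [ 0.0998 -0.0003]
shank/bend [ 0.5965 -0.3304  0.2127] [0.2 0.2] in stand [ 0.0135 -0.0007]
shank root [ 0.664  -0.3298  0.2297] [0.4 0.5] in stand [0.0808 0.0029]
mat [ 0.4982 -0.001   0.0312] [[-0.2, -0.3], [-0.2, -0.3], [-0.1, -0.0], [-0.5, 0.1], [-0.7, -0.4], [-0.1, -0.3], [-0.1, 0.0], [-0.3, 0.2]]
light [ 0.6129  0.3297 -0.2095] [[-1.2, -0.7], [-0.8, -0.4], [-1.2, -0.1], [-1.2, -0.4]]
[0.5648 0.371  0.0516] [1.2 1.2]
[0.5527 0.3127 0.0538] [1.1 1. ]
t [325 214]
s [191 192]
```

View pics/k.png

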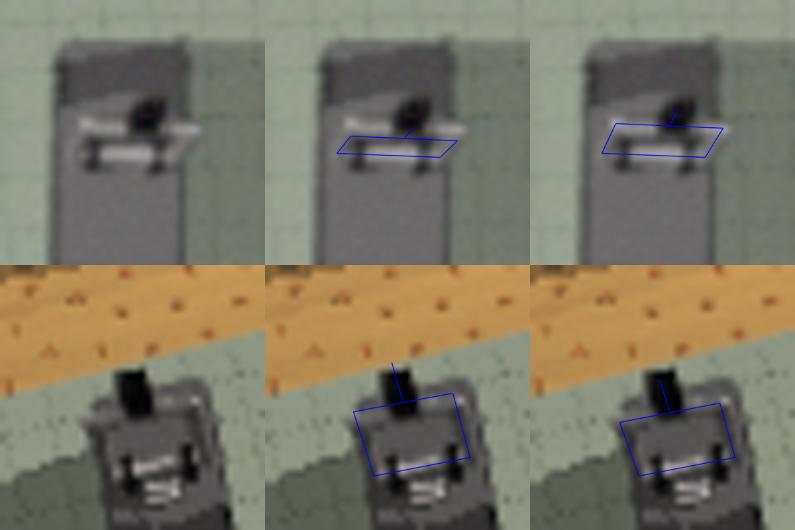

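Call:
play_rows(
  twist=[
    [0, 0, 0],
    [0, 0, 0],
    [0, 0, 0],
    [0, 0, 0],
    [0, 0, 0],
    [0, 0, 0],
    [0, 0, 0],
    [0, 0, 0],
    [0, 0, 0],
    [0, 0, 0],
    [0, 0, 0],
  ],
  travel=[
    [0, -0.4, 0],
    [0, -0.8, 0],
    [0, -0.9, 0],
    [0, -0.9, 0],
    [0, -0.7, 0],
    [0, -0.3, 0],
    [0, 0, -0.3],
    [0, 0, -0.6],
    [0, 0, -0.35],
    [0, 0, -0.15],
    [0, 0, 0],
  ],
  grip=[0, 0, 0, 0, 0, 0, 0, 0, 0, 0, 0],
)

```text
time_s: 16.5
ee_pos: [0.5052, -0.0019, 0.1397]
eef_rot: [-1.571, 0.001, -0.044]
force: [0.8, -0.0, -0.2]
grip_width: 0.0471
```

Call:
play_rows(
  twist=[
    [0, 0, 0],
    [0, 0, 0],
    [0, 0, 0],
    [0, 0, 0],
    [0, 0, 0],
    [0, 0, 0],
    [0, 0, 0],
    [0, 0, 0],
    [0, 0, 0],
    [0, 0, 0],
  ],
  travel=[
    [0, 0, 0],
    [0, 0, 0],
    [0, 0, 0],
    [0, 0, 0],
    [0, 0, 0],
    [-0.04, 0, 0],
    [-0.04, 0, 0],
    [-0.04, 0, 0],
    [0, 0, 0],
    [0, 0, 0],
  ],
  grip=[0.6, 1, 1, 1, 1, 1, 1, 1, 1, 1],
  force=4,
)

```text
time_s: 17.5
ee_pos: [0.4994, -0.0018, 0.1402]
eef_rot: [-1.571, 0.0, -0.044]
force: [0.2, 2.9, 3.0]
grip_width: 0.0141
```

Run:
```python
from h import *
o=ctrl.get_obs();print(o['ee_pos'],o['force'],o['moment'],o['grip_width'])
```

```text
[ 0.49943408 -0.00177687  0.14019005] [0.1778061  2.86410357 3.01420191] [ 0.54704136  0.14386745 -0.02400762] 0.014100036871506018
```

Call:
play_rows(
  twist=[
    [0, 0, 0],
    [0, 0, 0],
    [0, 0, 0],
    [0, 0, 0],
  ],
  travel=[
    [-0.04, 0, 0],
    [-0.02, 0, 0],
    [0, 0, 0],
    [0, 0, 0],
  ],
  grip=[1, 1, 1, 1],
)

```text
time_s: 17.9
ee_pos: [0.4968, -0.0019, 0.1403]
eef_rot: [-1.571, -0.001, -0.044]
force: [4.0, 2.0, 3.3]
grip_width: 0.0142
```

Run:
```python
from h import *
o=ctrl.get_obs();print(o['ee_pos'],o['force'],o['moment'],o['grip_width'])
s=ctrl.camera('scene');crop(s,'l.png',170,160,270,260,6)
```

```text
[ 0.49681245 -0.00188469  0.14031214] [4.02839406 1.95191229 3.25203133] [ 0.45680219 -0.69375993  0.00593328] 0.01422331130535531
```

View pics/l.png

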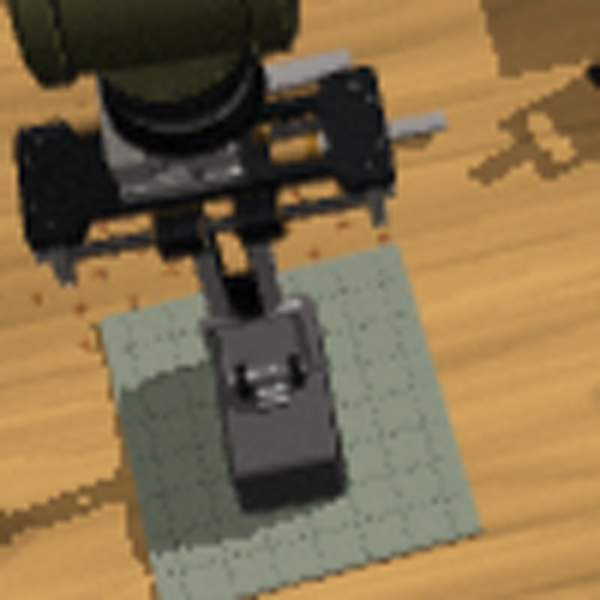

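Call:
play_rows(
  twist=[
    [0, 0, 0],
    [0, 0, 0],
    [0, 0, 0],
    [0, 0, 0],
    [0, 0, 0],
    [0, 0, 0],
    [0, 0, 0],
  ],
  travel=[
    [0.04, 0, 0],
    [0, 0, 0],
    [0, 0, 0],
    [0, 0, 0],
    [0, 0, 0],
    [0, 0, 0],
    [0, 0, 0],
  ],
  grip=[1, 1, 0.3, 0.3, 0.3, 0.3, 0.3],
)

```text
time_s: 18.65
ee_pos: [0.4985, -0.0019, 0.1401]
eef_rot: [-1.571, 0.0, -0.044]
force: [0.1, 0.1, -0.3]
grip_width: 0.0331
```

Run:
```python
exec(open('fit0.py').read())
o=ctrl.get_obs();print(o['ee_pos'],o['force'],o['moment'],o['grip_width'])
s=ctrl.camera('scene')
q=[.4994,-.0013,-.044]
I=[]
u=proj(s,[q[0],q[1],.12])[0].astype(int)-20
for p in(pickle.load(open('s2.pkl','rb')),s):
  for a in(None,1.571):
    draw(p,[] if a is None else lightsegs(q,.003,a)[12:],'k.png',u[0],u[1],u[0]+40,u[1]+40,10)
    I.append(cv2.imread('pics/k.png'))
cv2.imwrite('pics/m.png',cv2.resize(np.vstack([np.hstack(I[:2]),np.hstack(I[2:])]),(600,600)))
```

```text
bay [ 0.6118  0.334  -0.1513  0.0572  0.0547] [[0.3, -1.1], [0.2, -1.1], [-0.6, -0.1], [-0.5, 0.3], [-0.4, 0.5], [-0.5, 0.6], [-0.8, -0.4], [-0.4, -0.2], [-0.2, 1.2], [0.4, 0.6], [-0.4, -1.0], [-0.4, -0.9]]
stand [ 0.5831 -0.3291 -0.045 ] [[-0.5, -1.2], [-0.6, -0.5], [-0.0, 0.5], [-0.1, -0.0], [-1.1, -0.3], [0.6, -1.1], [0.1, -0.2], [-1.1, 0.3]]
tip [ 0.5671 -0.3293  0.2154] [0.3 0.3] in stand [-0.016  -0.0009]
posttop [ 0.6828 -0.3339  0.2451] [0.4 0.4] in stand [ 0.0998 -0.0003]
shank/bend [ 0.5965 -0.3304  0.2127] [0.2 0.2] in stand [ 0.0135 -0.0007]
shank root [ 0.664  -0.3298  0.2297] [0.4 0.5] in stand [0.0808 0.0029]
mat [ 0.4982 -0.001   0.0312] [[-0.2, -0.3], [-0.2, -0.3], [-0.1, -0.0], [-0.5, 0.1], [-0.7, -0.4], [-0.1, -0.3], [-0.1, 0.0], [-0.3, 0.2]]
light [ 0.6129  0.3297 -0.2095] [[-1.2, -0.7], [-0.8, -0.4], [-1.2, -0.1], [-1.2, -0.4]]
[0.5648 0.371  0.0516] [1.2 1.2]
[0.5527 0.3127 0.0538] [1.1 1. ]
[ 0.49845965 -0.00188409  0.14005157] [ 0.05719022  0.06032676 -0.34120196] [-0.00176375 -0.00398793  0.00338996] 0.03306840828142255
```

View pics/m.png

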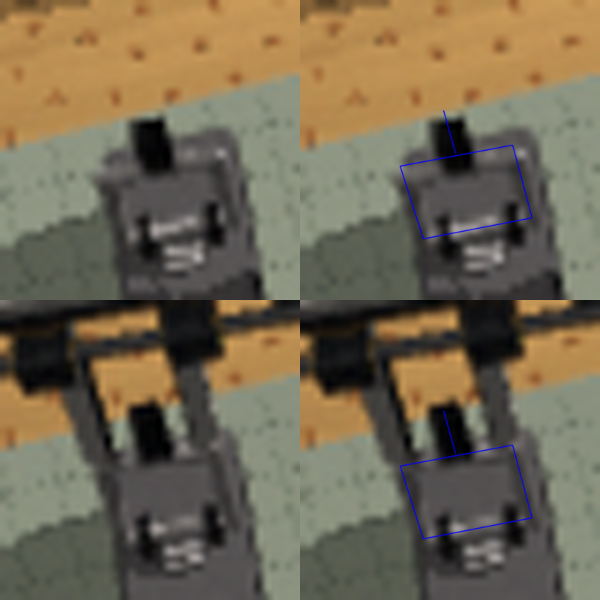

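Call:
play_rows(
  twist=[
    [0, 0, 0],
    [0, 0, 0],
    [0, 0, 0],
    [0, 0, 0],
    [0, 0, 0],
    [0, 0, 0],
  ],
  travel=[
    [0, 0.02, 0],
    [0, 0, 0],
    [0, 0, 0],
    [0, 0, 0],
    [0, 0, 0],
    [0, 0, 0],
  ],
  grip=[0.3, 1, 1, 1, 1, 1],
  force=40,
)

```text
time_s: 19.3
ee_pos: [0.4985, -0.001, 0.1401]
eef_rot: [-1.571, 0.0, -0.044]
force: [-0.3, -1.9, 0.1]
grip_width: 0.0137
```

Call:
play_rows(
  twist=[
    [0, 0, 0],
    [0, 0, 0],
    [0, 0, 0],
    [0, 0, 0],
    [0, 0, 0],
    [0, 0, 0],
  ],
  travel=[
    [0, 0, 0.05],
    [0, 0, 0.1],
    [0, 0, 0.1],
    [0, 0, 0.1],
    [0, 0, 0.05],
    [0, 0, 0],
  ],
  grip=[1, 1, 1, 1, 1, 1],
)

```text
time_s: 19.9
ee_pos: [0.4987, -0.0008, 0.1605]
eef_rot: [-1.571, -0.001, -0.044]
force: [-0.9, -0.2, -6.5]
grip_width: 0.0138
```

Run:
```python
from h import *
o=ctrl.get_obs();print(o['ee_pos'],o['force'],o['moment'],o['grip_width'])
s=ctrl.camera('scene');crop(s,'n.png',170,160,270,260,6)
```

```text
[ 0.49865536 -0.00084577  0.16054688] [-0.91292078 -0.18011342 -6.48262236] [-0.00806696  0.04209893 -0.01943571] 0.013807229923949034
```

View pics/n.png

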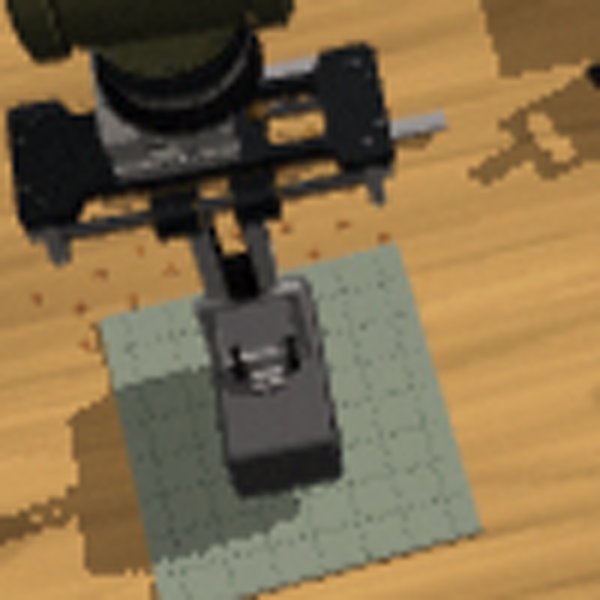

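Call:
play_rows(
  twist=[
    [0, 0, 0],
    [0, 0, 0],
    [0, 0, 0],
    [0, 0, 0],
    [0, 0, 0],
    [0, 0, 0],
    [0, 0, 0],
    [0, 0, 0],
    [0, 0, 0],
    [0, 0, 0],
    [0, 0, 0],
    [0, 0, 0],
  ],
  travel=[
    [0, 0, 0.2],
    [0, 0, 0.35],
    [0, 0, 0.4],
    [0, -0.1, 0.4],
    [0.02, -0.25, 0.3],
    [0.05, -0.4, 0.12],
    [0.06, -0.5, 0],
    [0.06, -0.55, 0],
    [0.06, -0.55, 0],
    [0.06, -0.55, 0],
    [0.06, -0.55, 0],
    [0.06, -0.55, 0],
  ],
  grip=[1, 1, 1, 1, 1, 1, 1, 1, 1, 1, 1, 1],
)

```text
time_s: 21.15
ee_pos: [0.52, -0.202, 0.2492]
eef_rot: [-1.571, -0.0, -0.044]
force: [-0.0, 0.1, -5.9]
grip_width: 0.0136
```

Call:
play_rows(
  twist=[
    [0, 0, 0],
    [0, 0, 0],
    [0, 0, 0],
    [0, 0, 0],
    [0, 0, 0],
    [0, 0, 0],
    [0, 0, 0],
    [0, 0, 0],
    [0, 0, 0],
  ],
  travel=[
    [0.06, -0.55, 0],
    [0.06, -0.5, 0],
    [0.05, -0.45, 0],
    [0.04, -0.4, 0],
    [0.03, -0.3, 0],
    [0.02, -0.2, 0],
    [0, -0.12, 0],
    [0, 0, 0],
    [0, 0, 0],
  ],
  grip=[1, 1, 1, 1, 1, 1, 1, 1, 1],
)

```text
time_s: 22.05
ee_pos: [0.5331, -0.3263, 0.2487]
eef_rot: [-1.571, 0.0, -0.044]
force: [0.2, -0.3, -6.2]
grip_width: 0.0135
```

```bash
python3 - <<'E' | tail -1
exec(open('fit0.py').read())
s=ctrl.camera('scene');t=ctrl.camera('top')
pickle.dump(s,open('s3.pkl','wb'));pickle.dump(t,open('t3.pkl','wb'))
o=ctrl.get_obs();g=o['ee_pos']
q=[g[0],g[1],o['eef_rot'][2]]
segs=lightsegs(q,g[2]+.011-.09-.058,1.571)
def ctr(p,d=45): 
    u=proj(p,[q[0]+.03,q[1],.2])[0].astype(int)-d; return u[0],u[1],u[0]+2*d,u[1]+2*d
for n,p in(('t',t),('s',s)):
    draw(p,segs,n+'j1.png',*ctr(p)); draw(p,[],n+'j0.png',*ctr(p))
I=[cv2.imread('pics/'+n) for n in('tj0.png','tj1.png','sj0.png','sj1.png')]
cv2.imwrite('pics/o.png',cv2.resize(np.vstack([np.hstack(I[:2]),np.hstack(I[2:])]),(600,600)))
print(g,o['eef_rot'],o['force'],o['moment'],o['time_s'])
E
```

```text
[ 0.53311129 -0.32623596  0.24878949] [-1.57073221e+00 -1.07698754e-04 -4.34420187e-02] [-0.23636998  0.34408971 -6.54883218] [ 0.06059154  0.01787791 -0.01779889] 22.15
```

View pics/o.png

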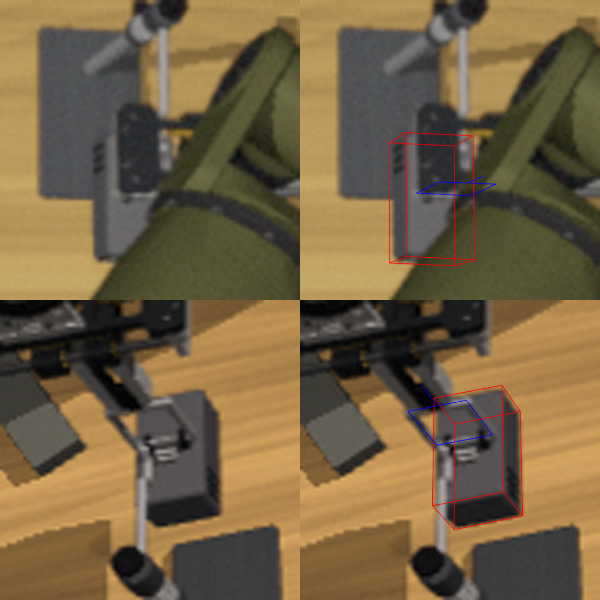

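Call:
play_rows(
  twist=[
    [0, 0, 0],
    [0, 0, 0],
    [0, 0, 0],
    [0, 0, 0],
    [0, 0, 0],
    [0, 0, 0],
    [0, 0, 0],
    [0, 0, 0],
  ],
  travel=[
    [0.08, 0, 0],
    [0.15, -0.01, 0],
    [0.2, -0.01, 0],
    [0.2, -0.01, 0],
    [0.2, -0.01, 0],
    [0.12, -0.01, 0],
    [0.05, 0, 0],
    [0, 0, 0],
  ],
  grip=[1, 1, 1, 1, 1, 1, 1, 1],
)

```text
time_s: 22.95
ee_pos: [0.5832, -0.3292, 0.2484]
eef_rot: [-1.571, 0.0, -0.044]
force: [0.3, 0.2, -7.2]
grip_width: 0.0137
```

```bash
python3 - <<'E' | tail -1
exec(open('fit0.py').read())
s=ctrl.camera('scene');t=ctrl.camera('top')
pickle.dump(s,open('s4.pkl','wb'));pickle.dump(t,open('t4.pkl','wb'))
o=ctrl.get_obs();g=o['ee_pos']
q=[g[0],g[1],o['eef_rot'][2]]
segs=lightsegs(q,g[2]+.011-.09-.058,1.571)
def ctr(p,d=45): 
    u=proj(p,[q[0]+.03,q[1],.2])[0].astype(int)-d; return u[0],u[1],u[0]+2*d,u[1]+2*d
for n,p in(('t',t),('s',s)):
    draw(p,segs,n+'j1.png',*ctr(p)); draw(p,[],n+'j0.png',*ctr(p))
I=[cv2.imread('pics/'+n) for n in('tj0.png','tj1.png','sj0.png','sj1.png')]
cv2.imwrite('pics/p.png',cv2.resize(np.vstack([np.hstack(I[:2]),np.hstack(I[2:])]),(600,600)))
print(g,o['eef_rot'],o['force'],o['moment'],o['time_s'])
E
```

```text
[ 0.58282461 -0.32937315  0.24863042] [-1.57084392e+00  1.23623656e-04 -4.40940463e-02] [-0.68091693 -0.79294977 -7.10547958] [0.08003503 0.03209581 0.06269333] 23.05
```

View pics/p.png

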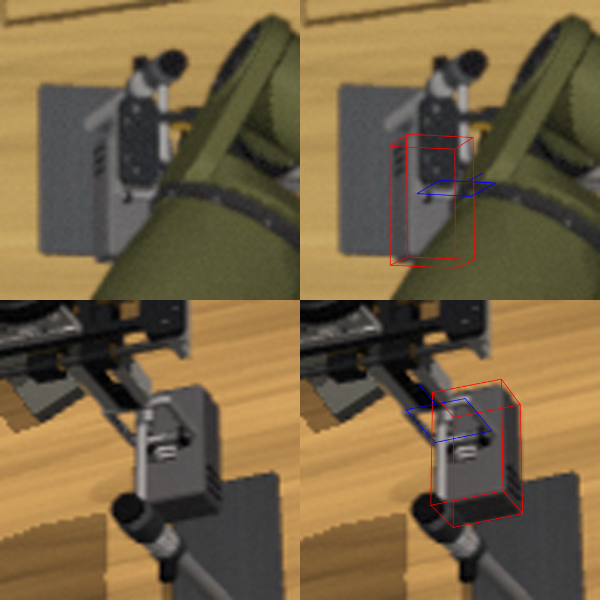

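Call:
play_rows(
  twist=[
    [0, 0, 0],
    [0, 0, 0],
    [0, 0, 0],
    [0, 0, 0],
    [0, 0, 0],
  ],
  travel=[
    [0, 0, -0.06],
    [0, 0, -0.09],
    [0, 0, -0.08],
    [0, 0, -0.03],
    [0, 0, 0],
  ],
  grip=[1, 1, 1, 1, 1],
)

```text
time_s: 23.55
ee_pos: [0.5829, -0.3293, 0.2352]
eef_rot: [-1.57, 0.001, -0.044]
force: [-0.0, 0.1, -6.9]
grip_width: 0.0135
```

Call:
play_rows(
  twist=[
    [0, 0, 0],
    [0, 0, 0],
    [0, 0, 0],
  ],
  travel=[
    [0, 0, -0.03],
    [0, 0, -0.03],
    [0, 0, 0],
  ],
  grip=[1, 1, 1],
)

```text
time_s: 23.85
ee_pos: [0.583, -0.3293, 0.2324]
eef_rot: [-1.571, 0.0, -0.044]
force: [0.9, 0.2, -7.0]
grip_width: 0.0136
```

Call:
play_rows(
  twist=[
    [0, 0, 0],
    [0, 0, 0],
    [0, 0, 0],
  ],
  travel=[
    [0, 0, -0.02],
    [0, 0, -0.02],
    [0, 0, 0],
  ],
  grip=[1, 1, 1],
)

```text
time_s: 24.15
ee_pos: [0.583, -0.3293, 0.2304]
eef_rot: [-1.571, 0.0, -0.044]
force: [-0.8, 0.2, -7.5]
grip_width: 0.0135
```

Call:
play_rows(
  twist=[
    [0, 0, 0],
    [0, 0, 0],
    [0, 0, 0],
  ],
  travel=[
    [0, 0, -0.02],
    [0, 0, -0.02],
    [0, 0, 0],
  ],
  grip=[1, 1, 1],
)

```text
time_s: 24.45
ee_pos: [0.5831, -0.3294, 0.2291]
eef_rot: [-1.571, -0.001, -0.044]
force: [-0.8, 1.1, -3.2]
grip_width: 0.0136
```

Call:
play_rows(
  twist=[
    [0, 0, 0],
    [0, 0, 0],
    [0, 0, 0],
  ],
  travel=[
    [0, 0, -0.02],
    [0, 0, -0.02],
    [0, 0, 0],
  ],
  grip=[1, 1, 1],
)

```text
time_s: 24.75
ee_pos: [0.5832, -0.3294, 0.2274]
eef_rot: [-1.571, -0.001, -0.044]
force: [-1.0, 1.3, 4.0]
grip_width: 0.0137
```

```bash
python3 - <<'E' | tail -1
exec(open('fit0.py').read())
s=ctrl.camera('scene')
pickle.dump(s,open('s5.pkl','wb'))
o=ctrl.get_obs();g=o['ee_pos']
q=[g[0],g[1],o['eef_rot'][2]]
zs=g[2]-.017
segs=lightsegs(q,g[2]+.011-.09-.058,1.571)[12:]
def hook(z): 
    L=[(-.016,0,z+.006),(-.016,0,z-.008),(.012,0,z-.008),(.016,0,z+.004),(.1,0,z+.004),(.1,0,z+.039)]
    P=place(stand,L); return [(P[i],P[i+1],(0,255,0)) for i in range(5)]
u=proj(s,[q[0],q[1],zs])[0].astype(int)-20
I=[]
s0=pickle.load(open('scene0.pkl','rb'))
for p,sg in((s0,[]),(s,[]),(s0,hook(.207)),(s,segs+hook(zs))):
    draw(p,sg,'k.png',u[0],u[1],u[0]+40,u[1]+60,8); I.append(cv2.imread('pics/k.png'))
cv2.imwrite('pics/q.png',cv2.resize(np.hstack(I),(800,300)))
print(g,o['force'],u)
E
```

```text
[ 0.58315901 -0.32941544  0.22740482] [-2.10282011  1.8894312   4.05188808] [ 76 227]
```

View pics/q.png

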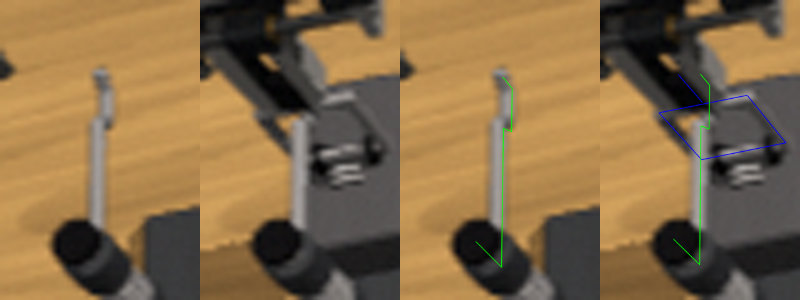

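Call:
play_rows(
  twist=[
    [0, 0, 0],
    [0, 0, 0],
    [0, 0, 0],
  ],
  travel=[
    [0, 0, -0.01],
    [0, 0, -0.008],
    [0, 0, 0],
  ],
  grip=[1, 1, 1],
)

```text
time_s: 25.1
ee_pos: [0.5832, -0.3294, 0.2266]
eef_rot: [-1.572, -0.001, -0.044]
force: [-2.4, 0.7, 7.8]
grip_width: 0.0135
```

Run:
```python
from h import *
o=ctrl.get_obs();print(o['ee_pos'],o['force'],o['moment'])
```

```text
[ 0.58319855 -0.3294448   0.22664547] [-2.37116501  0.66603494  7.79137451] [0.32431497 0.46585805 0.02982409]
```

Tug at about 7.8 N; hold it for 0.8 s.

Call:
play_rows(
  twist=[
    [0, 0, 0],
    [0, 0, 0],
    [0, 0, 0],
    [0, 0, 0],
  ],
  travel=[
    [0, 0, -0.001],
    [0, 0, 0],
    [0, 0, 0],
    [0, 0, 0],
  ],
  grip=[1, 1, 1, 1],
)

```text
time_s: 25.5
ee_pos: [0.5832, -0.3295, 0.2266]
eef_rot: [-1.572, -0.001, -0.044]
force: [-1.8, 1.6, 8.4]
grip_width: 0.0138
```

Call:
play_rows(
  twist=[
    [0, 0, 0],
    [0, 0, 0],
    [0, 0, 0],
    [0, 0, 0],
  ],
  travel=[
    [0, 0, 0],
    [0, 0, 0],
    [0, 0, 0],
    [0, 0, 0],
  ],
  grip=[1, 1, 1, 1],
)

```text
time_s: 25.9
ee_pos: [0.5832, -0.3295, 0.2266]
eef_rot: [-1.572, -0.001, -0.044]
force: [-2.2, 1.4, 6.4]
grip_width: 0.0135
```

Call:
play_rows(
  twist=[
    [0, 0, 0],
    [0, 0, 0],
    [0, 0, 0],
  ],
  travel=[
    [0, 0, -0.002],
    [0, 0, 0],
    [0, 0, 0],
  ],
  grip=[1, 1, 1],
)

```text
time_s: 26.2
ee_pos: [0.5832, -0.3294, 0.2266]
eef_rot: [-1.572, -0.001, -0.044]
force: [-2.1, 1.5, 7.0]
grip_width: 0.0136
```

Call:
play_rows(
  twist=[
    [0, 0, 0],
    [0, 0, 0],
    [0, 0, 0],
  ],
  travel=[
    [0, 0, 0],
    [0, 0, 0],
    [0, 0, 0],
  ],
  grip=[1, 1, 1],
)

```text
time_s: 26.5
ee_pos: [0.5832, -0.3295, 0.2266]
eef_rot: [-1.572, -0.001, -0.044]
force: [-2.6, 1.3, 7.3]
grip_width: 0.0139
```

Call:
play_rows(
  twist=[
    [0, 0, 0],
    [0, 0, 0],
  ],
  travel=[
    [0, 0, 0],
    [0, 0, 0],
  ],
  grip=[1, 1],
)

```text
time_s: 26.7
ee_pos: [0.5832, -0.3294, 0.2266]
eef_rot: [-1.572, -0.001, -0.044]
force: [-2.5, 2.2, 8.4]
grip_width: 0.0136
```

Call:
play_rows(
  twist=[
    [0, 0, 0],
    [0, 0, 0],
    [0, 0, 0],
    [0, 0, 0],
  ],
  travel=[
    [0, 0, -0.003],
    [0, 0, 0],
    [0, 0, 0],
    [0, 0, 0],
  ],
  grip=[1, 1, 1, 1],
)

```text
time_s: 27.1
ee_pos: [0.5832, -0.3295, 0.2265]
eef_rot: [-1.572, -0.001, -0.044]
force: [-2.2, 0.9, 8.7]
grip_width: 0.0138
```

Call:
play_rows(
  twist=[
    [0, 0, 0],
    [0, 0, 0],
    [0, 0, 0],
    [0, 0, 0],
  ],
  travel=[
    [0, 0, 0],
    [0, 0, 0],
    [0, 0, 0],
    [0, 0, 0],
  ],
  grip=[1, 1, 1, 1],
)

```text
time_s: 27.5
ee_pos: [0.5832, -0.3294, 0.2265]
eef_rot: [-1.572, -0.001, -0.044]
force: [-2.1, 2.1, 7.5]
grip_width: 0.0134
```

Call:
play_rows(
  twist=[
    [0, 0, 0],
  ],
  travel=[
    [0, 0, 0],
  ],
  grip=[1],
)

```text
time_s: 27.6
ee_pos: [0.5832, -0.3295, 0.2265]
eef_rot: [-1.572, -0.001, -0.044]
force: [-2.6, 1.5, 8.3]
grip_width: 0.0136
```

Call:
play_rows(
  twist=[
    [0, 0, 0],
    [0, 0, 0],
    [0, 0, 0],
    [0, 0, 0],
  ],
  travel=[
    [0, 0, 0.013],
    [0, 0, 0.013],
    [0, 0, 0.012],
    [0, 0, 0],
  ],
  grip=[1, 1, 1, 1],
)

```text
time_s: 28.0
ee_pos: [0.5831, -0.3294, 0.2275]
eef_rot: [-1.571, -0.0, -0.044]
force: [-1.2, 0.0, 4.0]
grip_width: 0.0134
```

Run:
```python
from h import *
o=ctrl.get_obs();print(o['ee_pos'],o['force'],o['moment'])
```

```text
[ 0.58310979 -0.3294116   0.22750194] [-1.17162625  0.04118285  3.99864162] [0.17107384 0.20624938 0.01312015]
```

Call:
play_rows(
  twist=[
    [0, 0, 0],
    [0, 0, 0],
    [0, 0, 0],
    [0, 0, 0],
    [0, 0, 0],
  ],
  travel=[
    [0, 0, 0.012],
    [0, 0, 0.012],
    [0, 0, 0.008],
    [0, 0, 0],
    [0, 0, 0],
  ],
  grip=[1, 1, 1, 1, 1],
)

```text
time_s: 28.5
ee_pos: [0.583, -0.3293, 0.2286]
eef_rot: [-1.571, 0.0, -0.044]
force: [0.3, 0.7, -0.7]
grip_width: 0.0134
```

Run:
```python
from h import *
o=ctrl.get_obs();print(o['ee_pos'],o['force'],o['moment'])
```

```text
[ 0.58298049 -0.32931589  0.22856324] [ 0.34109824  0.70822837 -0.65740825] [-0.05512834 -0.04808569  0.0538735 ]
```

Call:
play_rows(
  twist=[
    [0, 0, 0],
    [0, 0, 0],
    [0, 0, 0],
    [0, 0, 0],
    [0, 0, 0],
    [0, 0, 0],
    [0, 0, 0],
    [0, 0, 0],
  ],
  travel=[
    [0, 0, 0],
    [0, 0, 0],
    [0, 0, 0],
    [0, 0, 0],
    [0, 0, 0],
    [0, 0, 0],
    [0, 0, 0],
    [0, 0, 0],
  ],
  grip=[1, 1, 0.6, 0.6, 0.4, 0.4, 0.3, 0.3],
  force=5,
)

```text
time_s: 29.3
ee_pos: [0.583, -0.3293, 0.2289]
eef_rot: [-1.571, -0.0, -0.044]
force: [0.3, -0.5, -0.2]
grip_width: 0.0325
```

Run:
```python
from h import *
o=ctrl.get_obs();print(o['ee_pos'],o['force'],o['grip_width'])
s=ctrl.camera('scene');crop(s,'r.png',60,200,160,300,6)
```

```text
[ 0.5830185  -0.32934221  0.22890745] [ 0.27601947 -0.5002941  -0.24176215] 0.032507091167609185
```

View pics/r.png

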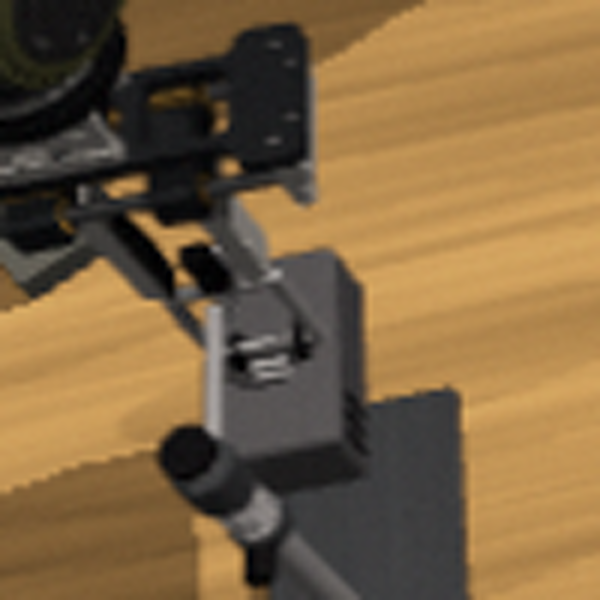

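Call:
play_rows(
  twist=[
    [0, 0, 0],
    [0, 0, 0],
    [0, 0, 0],
    [0, 0, 0],
    [0, 0, 0],
    [0, 0, 0],
    [0, 0, 0],
    [0, 0, 0],
    [0, 0, 0],
    [0, 0, 0],
  ],
  travel=[
    [0, 0, 0.05],
    [0, 0, 0.15],
    [0, 0, 0.3],
    [0, 0, 0.4],
    [0, 0, 0.4],
    [-0.4, 0.2, 0.2],
    [-0.7, 0.4, 0],
    [-0.7, 0.5, 0],
    [-0.7, 0.5, 0],
    [-0.5, 0.4, 0],
  ],
  grip=[0.3, 0.3, 0.3, 0.3, 0.3, 0.3, 0.3, 0.3, 0.3, 0.3],
)

```text
time_s: 30.35
ee_pos: [0.4312, -0.2282, 0.3048]
eef_rot: [-1.571, -0.001, -0.044]
force: [1.5, 0.4, 0.2]
grip_width: 0.0328
```

Call:
play_rows(
  twist=[
    [0, 0, 0],
    [0, 0, 0],
    [0, 0, 0],
    [0, 0, 0],
    [0, 0, 0],
    [0, 0, 0],
    [0, 0, 0],
    [0, 0, 0],
    [0, 0, 0],
    [0, 0, 0],
    [0, 0, 0],
    [0, 0, 0],
  ],
  travel=[
    [0, 0.8, 0],
    [0, 0.8, 0],
    [0, 0.8, 0],
    [0, 0.6, 0],
    [0, 0.3, 0],
    [0, 0, 0],
    [0, 0, 0],
    [0, 0, 0],
    [0, 0, 0],
    [0, 0, 0],
    [0, 0, 0],
    [0, 0, 0],
  ],
  grip=[0.3, 0.3, 0.3, 0.3, 0.3, 0.3, 0.3, 0.3, 0.3, 0.3, 0.3, 0.3],
)

```text
time_s: 31.55
ee_pos: [0.433, -0.0645, 0.3039]
eef_rot: [-1.571, 0.0, -0.044]
force: [-0.0, -0.3, -0.5]
grip_width: 0.0329
```

Run:
```python
from h import *
o=ctrl.get_obs();print(o['ee_pos'],o['force'],o['time_s'])
s=ctrl.camera('scene');t=ctrl.camera('top')
s0=s['img'].astype(int);
save(s,'u_s.png');save(t,'u_t.png')
crop(s,'u1.png',70,215,170,315,4);crop(t,'u2.png',400,140,500,240,4)
a=cv2.imread('pics/u1.png');b=cv2.imread('pics/u2.png');cv2.imwrite('pics/u12.png',np.hstack([a,b]))
```

```text
[ 0.43300285 -0.06451892  0.30388215] [-0.03295591 -0.31032607 -0.47942084] 31.55
```

View pics/u12.png

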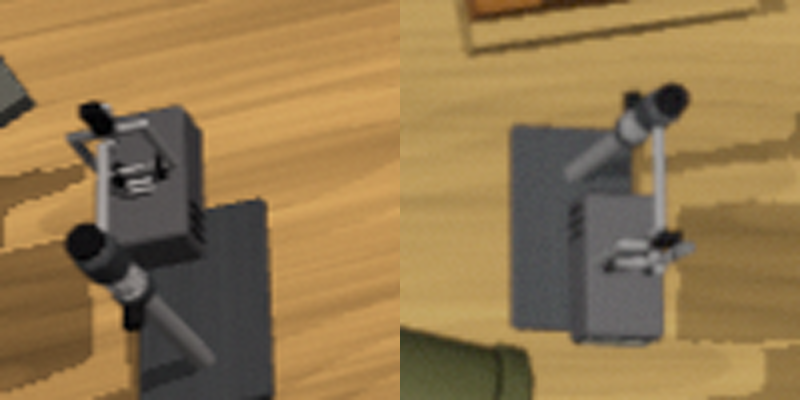

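View pics/u_t.png

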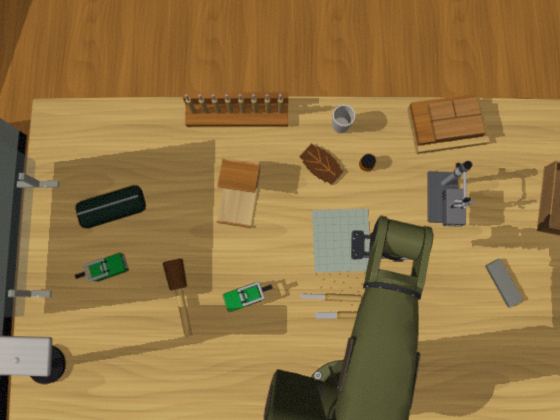

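Call:
play_rows(
  twist=[
    [0, 0, 0],
    [0, 0, 0],
    [0, 0, 0],
    [0, 0, 0],
    [0, 0, 0],
    [0, 0, 0],
    [0, 0, 0],
    [0, 0, 0],
    [0, 0, 0],
    [0, 0, 0],
  ],
  travel=[
    [0, 0, 0],
    [0, 0, 0],
    [0, 0, 0],
    [0, 0, 0],
    [0, 0, 0],
    [0, 0, 0],
    [0, 0, 0],
    [0, 0, 0],
    [0, 0, 0],
    [0, 0, 0],
  ],
  grip=[0.3, 0.3, 0.3, 0.3, 0.3, 0.3, 0.3, 0.3, 0.3, 0.3],
)

```text
time_s: 32.65
ee_pos: [0.433, -0.0643, 0.3039]
eef_rot: [-1.571, 0.0, -0.044]
force: [-0.3, -0.4, -0.4]
grip_width: 0.0329
```

Run:
```python
from h import *
import pickle
s=ctrl.camera('scene');t=ctrl.camera('top');s2=ctrl.camera('scene')
a=cv2.imread('pics/u_s.png')[:,:,::-1].astype(int);b=cv2.imread('pics/u_t.png')[:,:,::-1].astype(int)
d=lambda x,y,r:float(np.abs(x-y)[r[1]:r[3],r[0]:r[2]].mean())
print('still scene',d(s['img'].astype(int),a,(70,215,170,315)),d(s2['img'].astype(int),s['img'].astype(int),(70,215,170,315)),'top',d(t['img'].astype(int),b,(430,150,490,240)))
s0=pickle.load(open('scene0.pkl','rb'))['img'].astype(int);t0=pickle.load(open('top0.pkl','rb'))['img'].astype(int)
print('leaf/jar scene',d(s['img'].astype(int),s0,(185,270,285,320)),'top',d(t['img'].astype(int),t0,(295,140,380,190)))
```

```text
still scene 1.1664 1.1508 top 1.8824691358024692
leaf/jar scene 2.489533333333333 top 3.868392156862745
```

Run:
```python
import cv2,numpy as np
a=cv2.imread('pics/top0.png')[130:200,290:390];b=cv2.imread('pics/u_t.png')[130:200,290:390]
c=cv2.imread('pics/scene0.png')[265:325,180:280];d=cv2.imread('pics/u_s.png')[265:325,180:280]
cv2.imwrite('pics/v.png',cv2.resize(np.vstack([np.hstack([a,b]),np.hstack([c,d])]),None,fx=4,fy=4))
for x,y in((a,b),(c,d)):
    print(cv2.phaseCorrelate(x.mean(2).astype(np.float32),y.mean(2).astype(np.float32)))
```

```text
((-0.04382779737755271, -0.02960656209013024), 1.033814652495914)
((0.041378387156512986, 0.003860187126502268), 0.9922104125817617)
```

View pics/v.png

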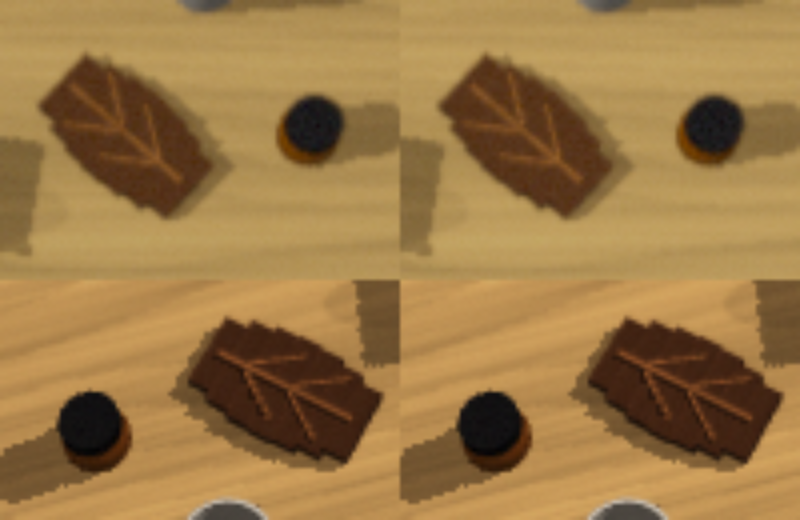

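The leaf and the jar have not moved, and the light hangs still. Handing in.

```bash
python3 -c "
from station import ctrl
print(ctrl.hand_in())"
```

```text
the job is handed in; nothing more can be done
None
```

The light is hanging on the sprung hook and the job was handed in at about 33 s of the 72 s allowed.

**What I did:**
- Lifted the grey light out of the bay by its body, stood it on the middle of the mat and let go.
- Swung the bail up past its click. When I let go, the pictures showed it about 0.05 rad short of the stop. I took the tab again, pushed until I felt the stop at about 4 N, and let go. It then stayed upright.
- Hung it by the tab. Contact put the true seat at about 213 mm, roughly 5 mm above nominal.
- Tugged down at 6.4 to 8.7 N, mostly around 8, for over 2 s. I then eased back to zero load, let go and moved away.

**Last checks:**
- Pictures a second apart show the light hanging still with the crossbar in the hook's dip. The robot is touching nothing.
- Both cameras show the leaf and the jar where they were, to within a tenth of a pixel.

**What disagreed:** the two camera views put the hook seat at 205 to 209 mm, a few millimetres below where I felt it. I trusted the contact. The cameras also disagreed with each other by about one pixel.

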